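# Turn the rinsed upper tray over and put it back on its stand

## Task

The upper tray of the two-tier steel set was left upside down on the bench to drip dry: push it against the side of the teak box and tip it up on edge there, then lay it, open side up, on the two side lips of the lower tray, right back against the tall upstand so that the front of the lower tray stays open. Lay it down rather than letting it fall over, and leave the clipper, trimmer, brush and saucer where they are.

Things in the scene. Friction and masses are not known exactly. Their poses are not given: they have to be found in the camera images.
- upper: Upper tier: shallow rectangular steel tray, 105 (x) by 150 (y) by 20 mm (z), straight walls 4 mm, base 3 mm, about 0.25 kg. Origin: centre of the base's outer face; z points from base to open side. At first upside down (z down, origin at height 20 mm), too wide to grip across. Tipped fully up it stands by itself on a long wall, base flat to the box, 105 mm high: 33 mm show above the box.
- lower: Lower tier: loose stepped steel tray, 180 (x) by 164 (y) mm, 1.0 kg. Origin: centre of its underside; x to its back, z up. A level lip along each side (y = +-64 to +-79 mm) at height 40 mm, its outer edge upturned 8 mm. Back upstand: inner face x = +87 mm, top 62 mm high. Front wall (x = -90 to -87 mm) 27 mm high. Between the lips it is open and empty, 128 mm wide, floor at 6 mm.
- seat (a point): Where the upper tray's origin belongs on the lower tray: level with the lips, x = +34.5, y = 0, z = 40 mm in the lower tray's frame (same axes). There the upper tray's 150 mm length runs across from lip to lip (4 mm of play each side), one long wall touches the upstand, and the front 70 mm of the lower tray stay uncovered.
- teak_box: Closed, heavy teak box that does not move, 100 (x) by 260 (y) by 72 mm high. Origin: centre of its underside; x points towards the upside-down tray. Its flat side at x = +50 mm is the wall: with the tray square and flush to it, pressing about 8 N towards it on the middle of the tray's far long wall lets that edge be raised by friction alone (coefficient about 0.6); a tray jammed askew slips.
- clipper: Bystander: hair clipper with rounded body, about 190 x 48 x 36 mm, lying down. Origin under its middle; x towards the blade.
- trimmer: Bystander: slim trimmer, about 144 x 30 x 28 mm, lying down. Origin under its middle.
- brush: Bystander: wooden bristle brush, 125 x 52 x 38 mm, bristles down. Origin under its middle.
- saucer: Bystander: ceramic saucer, 140 mm across, 20 mm high. Origin: centre of its underside.
Not all that is in view belongs to the job. What is shaped like the upper but blue or red is not meant. Of the things that look like the lower, the larger one is meant.

How it is judged:
By the outcome, as a careful person would: the job done as asked, in the order asked, and still so for the second after the job is handed in, with the robot touching nothing.
It also fails if it takes over 72 s, if anything falls off the work surface, if the arm or the gripper's body presses on something with over 40 N, if the wrist force passes 120 N, or if a joint passes its speed limit or range.

## Robot

A 7-joint arm with a two-finger parallel gripper is mounted at the origin on the work surface. World frame = base frame: x ahead of the robot, y to its left, z up, the work surface at z = 0. Lengths are in mm, angles in rad, forces in N, time in s.
With the tool pointing down it reaches from about 400 to 850 mm from the base axis. Payload 10.4 kg.
Tool frame: the origin (TCP) lies between the finger pads; the fingertips stand 11 mm ahead of it and the grasp point (between the pads) lies 8 mm behind it (manip.nose_length is the distance from the TCP to the fingertips, in mm); z points along the fingers, y is the line along which they close (so a half turn about z gives the same grasp; the last joint's range is limited). The gripper opens to 85 mm and grips with 20 to 120 N. Pads are 22 mm wide; open, the fingers measure 114 mm over their backs; the gripper's body (76 mm by 85 mm) begins 54 mm behind the grasp point. The pads swing forward as they close: fully open they stand 13 mm farther back than shut.
Start: joints at [-1.133, 0.332, -0.065, 1.46, 0.022, 1.35, -0.088], TCP at [277.906, 559.838, 242.338] pointing down, gripper open.
Joint ranges: [-2.6, 2.6], [-0.5, 2.12], [-1.47, 1.34], [0.16, 2.42], [-1.27, 4.41], [0.06, 2.06], [-2.6, 2.6]. Speed limits (rad/s): [2.22, 2.22, 2.79, 2.79, 3.14, 3.14, 3.14].

## Interface

Orientations are given as a unit quaternion [w, x, y, z].
In Python, from bench import manip gives the robot as it stands.
- The arm moves only by the tool step_arm, never from a script. Its argument "targets" is a list of rows, each an object of numbers: "grip": the finger opening in mm, from 0 to 85.4; "tx", "ty", "tz": the shift along the world's x, y, z in mm; "rx", "ry", "rz": the turn, a rotation vector about the world's x, y, z in degrees. In form: [{"grip": .., "tx": .., "ty": .., "tz": .., "rx": .., "ry": .., "rz": ..}, ...]. A call has 1 to 12 rows; each row shifts and turns the commanded pose from where the row before left it; what a row does not reach is not made up. A row lasts 1/8 s, in which the tool goes at most 62.5 mm and 10.7 degrees, less where a joint would pass 70% of its speed; a pose out of reach is approached as far as the arm can. A call with a gripper value outside its range is refused whole. The fingers move at their own pace and stop on an object; "grip_force" is the grip in N (left out, the last holds). Time passes only in rows, so rows that do not move let the fingers close. It gives the time, the measured TCP pose, the force, the opening and the grip force at its end, in the units of the state.
- manip.state(): the state, without advancing time (a new reading comes with each control period).
- manip.camera(name): name is "scene" or "top" or "wrist"; returns (picture, depth): 384x512x3 uint8, red, green, blue; 384x512 float32, mm along the optical axis (not along the pixel's ray), 0 where there is no reading.
- manip.get_calibration(name): a dict with "vertical_fov" (degrees; the focal length in pixels is half the picture's height over the tangent of half this angle, whatever the lens; pixels are square), "cx", "cy" (the principal point, pixels), "R" (3x3) and "t" (3): a world point X has camera coordinates R X + t; the wrist camera has in their place "hand_eye" (4x4, takes a point from camera to tool coordinates, whose origin is the TCP and whose axes are the flange's). Camera axes: x right, y down, z forward; pixel columns grow to the right and rows downward; lengths in mm; the calibration is good to about 2 mm. A picture is of the moment at which its call begins: read the wrist's pose just before it. get_calibration takes no time and is no camera call.
- manip.sign_off(): hands the job in; it is judged then, once.
The state is a dict: "time": time; "q": joint angles; "qvel": joint speeds; "joint_efforts": joint torques, N m; "position": TCP position; "ee_rot": TCP orientation; "wrist_force": force on the tool from outside, world axes, zero at the start; "moment": the same for the moment, N m; "grip_width": opening from 0.0 (shut) to 1.0 (fully open); "grasp_force": force on a finger pad.
Only numpy, scipy, OpenCV 4.12 (cv2) and the standard library are available. Lean on these libraries where they do the work, as an engineer would, in place of code of your own. Each camera call takes 0.05 s, during which the arm holds its last target. There are 200 camera calls.

## Working session

There is one attempt and no reset: what is moved stays moved. The work goes in short steps, Python scripts to look and compute and a tool call to move; the robot and the scene stay as the last step left them, time stands still between calls to the robot, and variables do not carry over. Pictures are saved under pics/ and viewed, at most 10 in all, crops included, and the job is handed in when it is done.

Besides the shell and the picture viewer there is one more tool, called after ">>>" as name(argument=value, ...) on one line, values as JSON. step_arm: Moves the arm, as the interface text tells. Its arguments: {"type":"object","properties":{"targets":{"type":"array","items":{"type":"object","properties":{"grip":{"type":"number"},"tx":{"type":"number"},"ty":{"type":"number"},"tz":{"type":"number"},"rx":{"type":"number"},"ry":{"type":"number"},"rz":{"type":"number"}}}},"grip_force":{"type":"number"}},"required":["targets"]}

```bash
mkdir -p pics; ls; cat > h.py <<'E'
import numpy as np, cv2
from bench import manip
def cal(n):
    c=manip.get_calibration(n); f=192/np.tan(np.radians(c["vertical_fov"])/2); return c,f
def pts(n,depth):
    c,f=cal(n); v,u=np.mgrid[:384,:512]
    P=np.stack([(u-c["cx"])/f*depth,(v-c["cy"])/f*depth,depth],-1)
    return (P-np.array(c["t"]))@np.array(c["R"])
E
python3 - <<'E'
from h import *
for n in("scene","top"):
    p,d=manip.camera(n); np.savez(f"{n}0.npz",p=p,d=d); cv2.imwrite(f"pics/{n}0.png",cv2.resize(p[...,::-1],(800,600)) )
    c,f=cal(n); print(n,f,{k:np.round(v,3).tolist() if k in"Rt" else v for k,v in c.items()})
s=manip.state();print(s["ee_rot"],s["wrist_force"],s["time"],s["grip_width"], manip.nose_length)
E
```

```text
pics
scene 429.1716699923426 {'vertical_fov': 48.20494680642703, 'cx': 265.7552617488891, 'cy': 198.70183899965605, 'R': [[0.822, 0.569, 0.023], [0.347, -0.468, -0.813], [-0.452, 0.676, -0.582]], 't': [-471.571, -134.304, 1528.271]}
top 346.44733407925503 {'vertical_fov': 57.990158812415885, 'cx': 256.063463225016, 'cy': 191.0020055393502, 'R': [[-0.021, -1.0, 0.009], [-0.996, 0.02, -0.082], [0.082, -0.01, -0.997]], 't': [27.885, 570.505, 926.222]}
[-1.02150308e-04  2.28352089e-01  9.73578426e-01 -6.01277703e-04] [ 0.06094936  0.25354151 -0.43845168] 0.1 1.0020984297868536 11.0
```

View pics/top0.png

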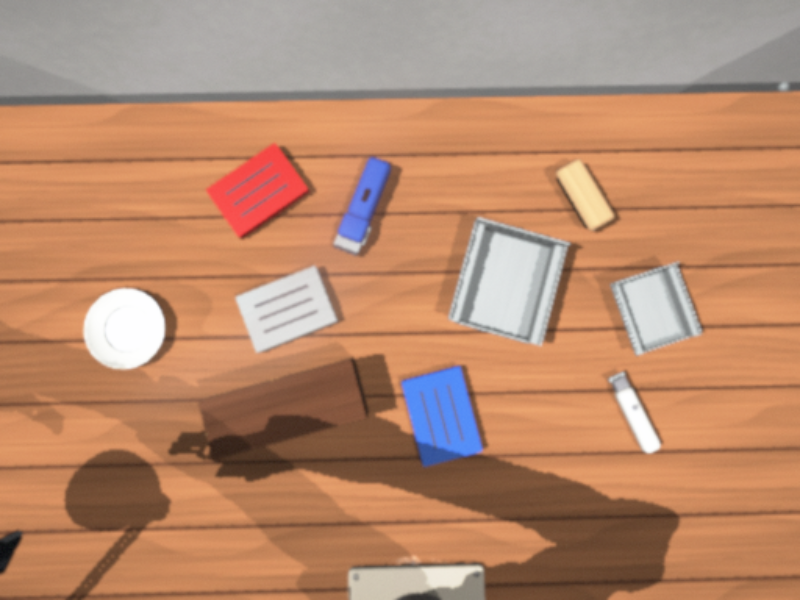

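View pics/scene0.png

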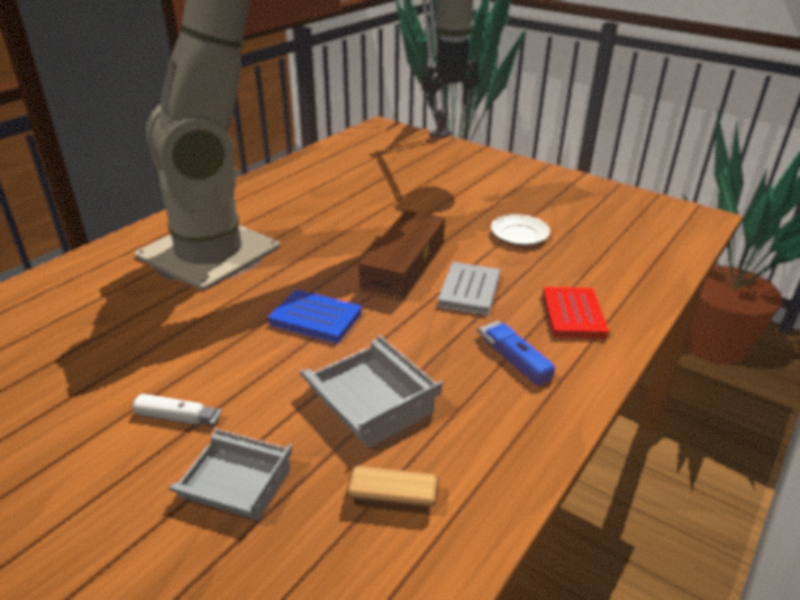

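The top view (800×600 pixels) shows these candidates:
- **Upper tray:** grey at (288,308), with blue (442,415) and red (258,190) excluded by colour.
- **Lower tray:** the large one at (510,280); the small one at (657,308) is excluded by size.
- **Teak box:** at (285,405).

Next I measure from depth and check the choice in one close crop.

```bash
cat > m.py <<'E'
from h import *
z=np.load("top0.npz");p,d=z["p"],z["d"];W=pts("top",d);Z=W[...,2]
def reg(x0,x1,y0,y1,lo,hi):
    m=np.zeros(Z.shape,bool); m[int(y0/1.5625):int(y1/1.5625),int(x0/1.5625):int(x1/1.5625)]=1
    m&=(Z>lo)&(Z<hi)&(d>0); return W[m]
def rect(q):
    (c,s,a)=cv2.minAreaRect(q[:,:2].astype(np.float32)); return np.round(c,1),np.round(s,1),round(a,1),len(q),np.round(np.percentile(q[:,2],[5,50,95]),1)
if __name__=="__main__":
    print("table",np.percentile(reg(380,440,280,340,-20,20)[:,2],[5,50,95]))
    print("upper",rect(reg(225,350,255,360,10,35)))
    print("box",rect(reg(170,385,340,480,60,90)))
    print("lower all",rect(reg(435,585,200,360,12,80)))
    print("lower >52",rect(reg(435,585,200,360,53,80)))
    print("lower 30-52",rect(reg(435,585,200,360,34,52)))
    print("small",rect(reg(600,715,250,365,12,80)))
    for n,a in dict(sauc=(75,175,280,380),clip=(330,395,150,260),brush=(550,620,155,235),trim=(600,670,365,460),blue=(395,490,360,470)).items(): print(n,rect(reg(*a,8,60)))
    a=p[120:240,140:380]; cv2.imwrite("pics/crop1.png",cv2.resize(a[...,::-1],(800,400),interpolation=cv2.INTER_CUBIC))
    h=np.clip(Z[130:230,280:370],0,80); 
    np.set_printoptions(linewidth=250); print(h[::5,::4].astype(int))
E
python3 m.py
```

```text
table [-2.30892843  0.60047045  3.40471958]
upper (array([557. , 216.5]), array([105.6, 150.4]), 20.7, 2121, array([17.6, 20.4, 23.1]))
box (array([389.5, 212.6]), array([100.9, 259.8]), 14.3, 4043, array([70.1, 72.7, 75.3]))
lower all (array([ 632.2, -192. ]), array([183.7, 269. ]), 72.6, 1552, array([19.2, 40.5, 63.1]))
lower >52 (array([ 678.1, -195.4]), array([162.4,   4.7]), 72.9, 142, array([54. , 63.3, 66.9]))
lower 30-52 (array([ 632.9, -191.1]), array([181.5, 267.6]), 72.8, 1088, array([37.1, 40.9, 49.4]))
small (array([ 542.1, -428.8]), array([132. , 123.6]), 17.1, 778, array([15.7, 29.8, 46.3]))
sauc (array([528.5, 498.1]), array([137.3, 137.4]), 60.6, 1340, array([ 8.8, 14.1, 21. ]))
clip (array([737.4,  76.6]), array([ 51.8, 177. ]), 68.3, 1069, array([20.2, 33.9, 38.1]))
brush (array([ 747.7, -314.8]), array([127.4,  52.5]), 27.5, 887, array([28.4, 37.6, 40.7]))
trim (array([ 364. , -387.5]), array([142.3,  31.5]), 23.7, 634, array([15.1, 26.5, 30.8]))
blue (array([365.3, -52.1]), array([150.1, 105.1]), 13.5, 2182, array([18. , 20.8, 23.5]))
[[ 3  1  0  0  0  0  0  1  2
[... 712 characters left out ...]
 7  6  4  3  5  5  6  6  7 10  6 23 36 45  1  0  0]
 [ 0  0  0 37 41  5  6  2  8  5  2  6  7  4  3  9  3 39 42  0  0  0  3]
 [ 0  2  4 50 40  7  5  5  3  4  5  8  6  8  4  4  8 42 40  0  0  2  0]
 [ 1  0  0 39 41  9  7  2  6  6  6  8  6  3  6  4 23 37 50  0  2  0  0]
 [ 3  0 43 39  6  7  5  7  6  8  9  4  5  6  5  8 34 40  4  0  0  2  2]
 [ 0  0  0 41  4  3  7  4  7 80  8  7  5  3  6  5 41 39  0  0  2  2  2]
 [ 0  0  2  0  0  0 27 31  7  6  7  5  7  7  6 22 41 48  0  1  0  0  0]
 [ 2  1  1  0  0  0  0  0  0  0  0 27  6  7 80 36 39 48  0  3  0  0  0]
 [ 0  2  2  0  0  1  1  0  0  0  1  1  2  0  0  1 41  0  2  0 80  0  2]
 [ 0  0  0  0  0  4  1  0  2  1  0  1  0  0  2  0  3  0  0  0  0  0  0]]
```

View pics/crop1.png

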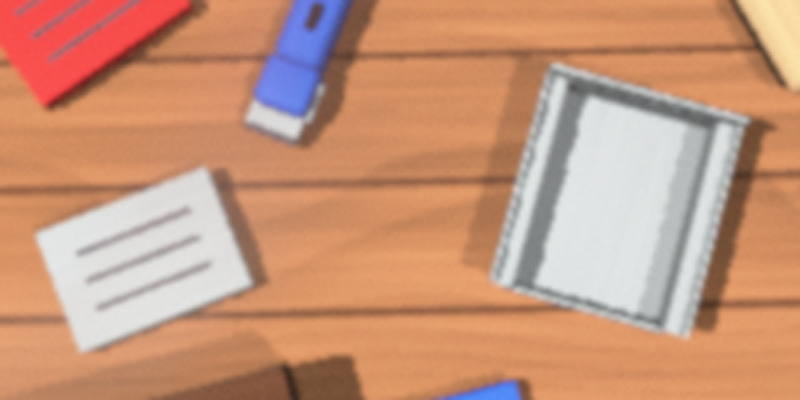

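The choice is confirmed. In the crop the grey tray (150,260) is the upper and the large stepped tray (620,200) is the lower, with its upstand at the far end.

- **Upper:** (557,216.5), yaw 20.7°, top 20 mm.
- **Box:** (389.5,212.6), yaw 14.3°, top 72 mm.
- **Lower:** about (593,-169), yaw about -17°.

Next I go behind the tray's far long wall.

>>> step_arm(targets=[{"tx": 36,"ty": -32,"rz": 4,"grip": 85},{"tx": 36,"ty": -32,"rz": 4},{"tx": 36,"ty": -32,"rz": 4},{"tx": 36,"ty": -32,"rz": 4},{"tx": 36,"ty": -32,"rz": 4},{"tx": 36,"ty": -32,"rz": 4,"tz": -20},{"tx": 36,"ty": -32,"rz": 4,"tz": -30},{"tx": 36,"ty": -32,"rz": 4,"tz": -40},{"tx": 36,"ty": -32,"rz": 4,"tz": -40},{"tx": 36,"ty": -32,"rz": 4.6,"tz": -40},{"tz": -10}])

```text
$.targets[0]: bad value
```

```bash
cat >> h.py <<'E'
from scipy.spatial.transform import Rotation as Ro
import json
def st():
    s=manip.state(); R=Ro.from_quat(np.roll(s["ee_rot"],-1)).as_matrix()
    print("t",round(s["time"],2),"p",np.round(s["position"],1),"y",np.round(R[:,1],3),"z",np.round(R[:,2],3),"F",np.round(s["wrist_force"],1),"q",np.round(s["q"],3),"g",round(s["grip_width"]*85.4,1),round(s["grasp_force"],1))
    open("log.jsonl","a").write(json.dumps([list(map(float,s["q"])),list(map(float,s["position"])),R.tolist()])+"\n")
    return s,R
E
python3 -c "
from h import *
st()"
```

```text
t 0.1 p [277.8 559.5 241.6] y [ 0.445  0.896 -0.001] z [-0.    -0.001 -1.   ] F [ 0.1  0.3 -0.4] q [-1.133  0.333 -0.065  1.461  0.022  1.35  -0.089] g 85.6 0.0
```

>>> step_arm(targets=[{"tx": 36,"ty": -32,"tz": 0,"rx": 0,"ry": 0,"rz": 4,"grip": 85},{"tx": 36,"ty": -32,"tz": 0,"rx": 0,"ry": 0,"rz": 4,"grip": 85},{"tx": 36,"ty": -32,"tz": 0,"rx": 0,"ry": 0,"rz": 4,"grip": 85},{"tx": 36,"ty": -32,"tz": 0,"rx": 0,"ry": 0,"rz": 4,"grip": 85},{"tx": 36,"ty": -32,"tz": 0,"rx": 0,"ry": 0,"rz": 4,"grip": 85},{"tx": 36,"ty": -32,"tz": -20,"rx": 0,"ry": 0,"rz": 4,"grip": 85},{"tx": 36,"ty": -32,"tz": -30,"rx": 0,"ry": 0,"rz": 4,"grip": 85},{"tx": 36,"ty": -32,"tz": -40,"rx": 0,"ry": 0,"rz": 4,"grip": 85},{"tx": 36,"ty": -32,"tz": -40,"rx": 0,"ry": 0,"rz": 4,"grip": 85},{"tx": 36,"ty": -32,"tz": -40,"rx": 0,"ry": 0,"rz": 4.6,"grip": 85},{"tx": 0,"ty": 0,"tz": -10,"rx": 0,"ry": 0,"rz": 0,"grip": 85}])

```text
time: 1.48
position: [638.6, 233.9, 58.3]
ee_rot: [-0.002, -0.121, 0.993, -0.002]
wrist_force: [-0.1, 0.1, 0.6]
grip_width: 0.993
grasp_force: 0.0
```

```bash
python3 -c "
from h import *
st()"
```

```text
t 1.48 p [638.6 233.9  58.3] y [-0.24   0.971 -0.004] z [-0.004 -0.005 -1.   ] F [-0.1  0.1  0.6] q [-0.462  0.598  0.06   1.485 -0.035  1.066  1.417] g 84.8 0.0
```

>>> step_arm(targets=[{"tx": 0,"ty": 3,"tz": -25,"rx": 0,"ry": 0,"rz": 0,"grip": 85},{"tx": 0,"ty": 0,"tz": -15,"rx": 0,"ry": 0,"rz": 0,"grip": 85},{"tx": 0,"ty": 0,"tz": -4,"rx": 0,"ry": 0,"rz": 0,"grip": 85},{"tx": 0,"ty": 0,"tz": 0,"rx": 0,"ry": 0,"rz": 0,"grip": 85}])

```text
time: 1.98
position: [637.8, 243.2, 19.0]
ee_rot: [0.0, -0.124, 0.992, 0.0]
wrist_force: [0.2, -0.2, -0.1]
grip_width: 0.994
grasp_force: 0.0
```

>>> step_arm(targets=[{"tx": 0,"ty": 0,"tz": -3,"rx": 0,"ry": 0,"rz": 0,"grip": 85},{"tx": 0,"ty": 0,"tz": -2,"rx": 0,"ry": 0,"rz": 0,"grip": 85},{"tx": 0,"ty": 0,"tz": 0,"rx": 0,"ry": 0,"rz": 0,"grip": 85}])

```text
time: 2.35
position: [637.7, 243.0, 13.6]
ee_rot: [0.0, -0.124, 0.992, 0.0]
wrist_force: [-0.2, -0.2, -0.1]
grip_width: 0.993
grasp_force: 0.0
```

```bash
python3 - <<'E'
from h import *
s,R=st()
p,d=manip.camera("wrist"); np.savez("w1.npz",p=p,d=d)
cv2.imwrite("pics/w1.png",p[...,::-1]); c=manip.get_calibration("wrist"); print(c)
E
```

```text
t 2.35 p [637.7 243.   13.6] y [-0.245  0.969  0.   ] z [ 0.  0. -1.] F [-0.2 -0.2 -0.1] q [-0.468  0.651  0.052  1.505 -0.038  0.987  1.412] g 84.8 0.0
{'vertical_fov': 69.65309241399966, 'cx': 254.93242591052874, 'cy': 187.26222310577583, 'hand_eye': array([[ 2.69889558e-04, -9.52391578e-01, -3.04877367e-01,
         7.78977516e+01],
       [ 9.99999366e-01, -7.61696606e-05,  1.12318186e-03,
         2.67140518e-01],
       [-1.09293135e-03, -3.04877477e-01,  9.52390954e-01,
        -1.32045245e+02],
       [ 0.00000000e+00,  0.00000000e+00,  0.00000000e+00,
         1.00000000e+00]])}
```

View pics/w1.png

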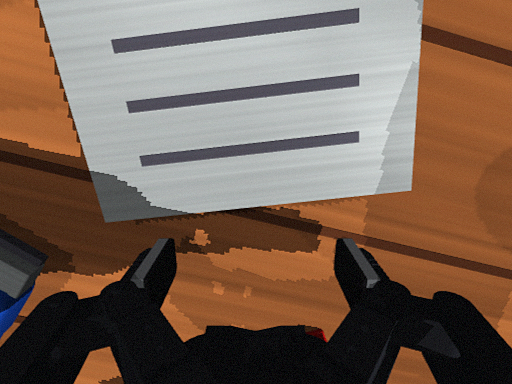

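The wrist view shows the tray's far edge running from (105,221) to (411,190), with the fingertips at about (165,242) and (347,242). The middle of the tray lies to the right of the fingers. I read the tip height from depth.

```bash
cat >> h.py <<'E'
def wpts(d,s,R):
    c=manip.get_calibration("wrist"); f=192/np.tan(np.radians(c["vertical_fov"])/2); v,u=np.mgrid[:384,:512]
    P=np.stack([(u-c["cx"])/f*d,(v-c["cy"])/f*d,d],-1); H=c["hand_eye"]
    T=P@H[:3,:3].T+H[:3,3]; return T, T@R.T+np.array(s["position"])
E
python3 - <<'E'
from h import *
s,R=st();z=np.load("w1.npz");d=z["d"];p=z["p"];T,W=wpts(d,s,R)
for (a,b,c,e) in[(140,180,235,300),(330,385,235,300)]:
    t=T[c:e,a:b].reshape(-1,3); w=W[c:e,a:b].reshape(-1,3); m=(w[:,2]>5)&(d[c:e,a:b].ravel()>0); t=t[m]
    m=t[:,2]>-40
    print("finger tool coords lo/hi",np.percentile(t,[2,10,50,90,98],axis=0).round(1).tolist(),m.sum())
m=(W[...,2]>12)&(W[...,2]<30)&(p.min(-1)>60); m[230:]=0
q=W[m]; n,l,st_,cc=cv2.connectedComponentsWithStats(m.astype(np.uint8)); i=1+st_[1:,4].argmax(); q=W[l==i]
print(np.median(q[:,2]), st_[i])
b=np.array([.969,.247]);y=np.array([-.247,.969]); 
hull=cv2.convexHull(((q[:,:2]-[389.5,212.6])@np.array([b,y]).T).astype(np.float32))[:,0]
print(cv2.approxPolyDP(hull,5,True)[:,0].round(1).tolist())
print("tcp box frame",(np.array(s["position"][:2])-[389.5,212.6])@np.array([b,y]).T)
E
```

```text
t 2.4 p [637.7 243.   13.6] y [-0.245  0.969  0.   ] z [ 0.  0. -1.] F [-0.4  1.3  0.2] q [-0.468  0.651  0.052  1.505 -0.038  0.987  1.412] g 85.4 0.0
finger tool coords lo/hi [[-9.9, -53.2, -40.9], [-5.7, -47.4, -39.0], [6.4, -42.5, -23.8], [10.7, -42.1, -8.9], [11.1, -41.8, -4.3]] 1769
finger tool coords lo/hi [[-9.8, 41.9, -51.5], [-4.2, 42.5, -44.0], [7.1, 43.2, -27.2], [11.1, 52.5, -10.3], [11.9, 55.4, -4.9]] 2042
20.558297655206424 [   37     0   386   223 71542]
[[228.39999389648438, -105.5], [211.60000610351562, 42.599998474121094], [133.39999389648438, 34.79999923706055], [133.0, -117.0]]
tcp box frame [248.05366054 -31.84344651]
```

>>> step_arm(targets=[{"tx": 1,"ty": -5,"tz": -5,"rx": 0,"ry": 0,"rz": 0,"grip": 85},{"tx": 0,"ty": 0,"tz": -4.5,"rx": 0,"ry": 0,"rz": 0,"grip": 85},{"tx": -8.7,"ty": -2.2,"tz": 0,"rx": 0,"ry": 0,"rz": 0,"grip": 85},{"tx": -8.7,"ty": -2.2,"tz": 0,"rx": 0,"ry": 0,"rz": 0,"grip": 85},{"tx": -8.7,"ty": -2.2,"tz": 0,"rx": 0,"ry": 0,"rz": 0,"grip": 85},{"tx": -8.7,"ty": -2.2,"tz": 0,"rx": 0,"ry": 0,"rz": 0,"grip": 85},{"tx": -8.7,"ty": -2.2,"tz": 0,"rx": 0,"ry": 0,"rz": 0,"grip": 85},{"tx": -8.7,"ty": -2.2,"tz": 0,"rx": 0,"ry": 0,"rz": 0,"grip": 85},{"tx": -8.7,"ty": -2.2,"tz": 0,"rx": 0,"ry": 0,"rz": 0,"grip": 85},{"tx": -5.8,"ty": -1.5,"tz": 0,"rx": 0,"ry": 0,"rz": 0,"grip": 85},{"tx": 0,"ty": 0,"tz": 0,"rx": 0,"ry": 0,"rz": 0,"grip": 85}])

```text
time: 3.78
position: [571.5, 221.0, 4.0]
ee_rot: [-0.0, -0.124, 0.992, -0.0]
wrist_force: [0.7, 0.5, 0.3]
grip_width: 0.992
grasp_force: 0.0
```

>>> step_arm(targets=[{"tx": -3.9,"ty": -1,"tz": 0,"rx": 0,"ry": 0,"rz": 0,"grip": 85},{"tx": 0,"ty": 0,"tz": 0,"rx": 0,"ry": 0,"rz": 0,"grip": 85}])

```text
time: 4.03
position: [567.8, 220.0, 3.9]
ee_rot: [-0.0, -0.124, 0.992, -0.0]
wrist_force: [-0.0, 0.5, -0.1]
grip_width: 0.994
grasp_force: 0.0
```

>>> step_arm(targets=[{"tx": -2.9,"ty": -0.7,"tz": 0,"rx": 0,"ry": 0,"rz": 0,"grip": 85},{"tx": 0,"ty": 0,"tz": 0,"rx": 0,"ry": 0,"rz": 0,"grip": 85}])

```text
time: 4.28
position: [564.9, 219.3, 3.9]
ee_rot: [-0.0, -0.124, 0.992, -0.0]
wrist_force: [0.9, 0.1, -0.2]
grip_width: 0.999
grasp_force: 0.0
```

```bash
cat > wl.py <<'E'
from h import *
s,R=st();p,d=manip.camera("wrist");T,W=wpts(d,s,R)
b=np.array([.969,.247]);y=np.array([-.247,.969]);B=np.array([b,y])
m=((W[...,2]>12)&(W[...,2]<30)).astype(np.uint8); m[235:]=0
n,l,ss,cc=cv2.connectedComponentsWithStats(m); i=1+ss[1:,4].argmax(); q=W[l==i]
hull=cv2.convexHull(((q[:,:2]-[389.5,212.6])@B.T).astype(np.float32))[:,0]
print(cv2.approxPolyDP(hull,5,True)[:,0].round(1).tolist(),"z",np.median(q[:,2]))
print("tcp box",(np.array(s["position"][:2])-[389.5,212.6])@B.T)
E
python3 wl.py
```

```text
t 4.28 p [564.9 219.3   3.9] y [-0.245  0.969  0.   ] z [-0. -0. -1.] F [ 0.9  0.1 -0.2] q [-0.481  0.526  0.044  1.733 -0.029  0.884  1.394] g 85.3 0.0
[[154.0, -107.0999984741211], [154.10000610351562, 42.79999923706055], [59.400001525878906, 43.900001525878906], [59.79999923706055, -107.4000015258789]] z 20.505292727607706
tcp box [171.65691701 -36.80380053]
```

>>> step_arm(targets=[{"tx": -1.9,"ty": -0.5,"tz": 0,"rx": 0,"ry": 0,"rz": 0,"grip": 85},{"tx": -1.9,"ty": -0.5,"tz": 0,"rx": 0,"ry": 0,"rz": 0,"grip": 85},{"tx": 0,"ty": 0,"tz": 0,"rx": 0,"ry": 0,"rz": 0,"grip": 85}])

```text
time: 4.7
position: [563.3, 218.5, 4.9]
ee_rot: [0.002, -0.123, 0.992, 0.0]
wrist_force: [8.2, 0.6, -1.7]
grip_width: 0.995
grasp_force: 3.6
```

>>> step_arm(targets=[{"tx": -1.9,"ty": -0.5,"tz": 0,"rx": 0,"ry": 0,"rz": 0,"grip": 85},{"tx": 0,"ty": 0,"tz": 0,"rx": 0,"ry": 0,"rz": 0,"grip": 85}])

```text
time: 4.95
position: [563.3, 218.5, 5.8]
ee_rot: [0.004, -0.123, 0.992, 0.001]
wrist_force: [12.4, 2.1, -1.4]
grip_width: 0.992
grasp_force: 6.5
```

>>> step_arm(targets=[{"tx": -1.9,"ty": -0.5,"tz": 0,"rx": 0,"ry": 0,"rz": 0,"grip": 85},{"tx": 0,"ty": 0,"tz": 0,"rx": 0,"ry": 0,"rz": 0,"grip": 85}])

```text
time: 5.2
position: [563.2, 218.5, 6.7]
ee_rot: [0.006, -0.123, 0.992, 0.001]
wrist_force: [18.4, 3.6, -1.9]
grip_width: 0.997
grasp_force: 9.4
```

Contact and flush: the force builds at the expected spot. Now I start tipping, keeping the press on while raising along the arc. First to about 15°.

>>> step_arm(targets=[{"tx": 0,"ty": 0,"tz": 5,"rx": 0,"ry": 0,"rz": 0,"grip": 85},{"tx": 0,"ty": 0,"tz": 7,"rx": 0,"ry": 0,"rz": 0,"grip": 85},{"tx": 0,"ty": 0,"tz": 7,"rx": 0,"ry": 0,"rz": 0,"grip": 85},{"tx": -0.5,"ty": -0.1,"tz": 6.6,"rx": 0,"ry": 0,"rz": 0,"grip": 85}])

```text
time: 5.7
position: [561.8, 218.2, 32.3]
ee_rot: [0.005, -0.123, 0.992, 0.001]
wrist_force: [13.9, 2.6, 1.1]
grip_width: 0.99
grasp_force: 7.0
```

```bash
python3 - <<'E'
from h import *
s,R=st();p,d=manip.camera("wrist");T,W=wpts(d,s,R)
cv2.imwrite("pics/w2.png",p[...,::-1])
B=np.array([[.969,.247],[-.247,.969]])
q=(W[...,:2]-[389.5,212.6])@B.T
for u in(150,255,350):
    for v in range(0,240,20): print(u,v,q[v,u].round(0),W[v,u,2].round(1))
E
```

```text
t 5.7 p [561.8 218.2  32.3] y [-0.244  0.97   0.001] z [ 0.01   0.003 -1.   ] F [13.9  2.6  1.1] q [-0.485  0.474  0.047  1.74  -0.026  0.918  1.39 ] g 84.6 7.0
150 0 [ 54. -77.] 39.5
150 20 [ 57. -83.] 22.5
150 40 [ 65. -84.] 22.7
150 60 [ 73. -84.] 25.8
150 80 [ 82. -85.] 27.5
150 100 [ 91. -85.] 30.3
150 120 [ 99. -84.] 34.5
150 140 [108. -85.] 36.0
150 160 [117. -85.] 37.7
150 180 [126. -86.] 39.9
150 200 [135. -86.] 42.7
150 220 [145. -86.] 44.2
255 0 [ 54. -36.] 39.7
255 20 [ 57. -36.] 22.2
255 40 [ 65. -36.] 24.1
255 60 [ 74. -36.] 25.8
255 80 [ 82. -36.] 28.7
255 100 [ 91. -36.] 30.1
255 120 [100. -36.] 33.8
255 140 [108. -36.] 35.6
255 160 [117. -36.] 37.7
255 180 [126. -37.] 41.1
255 200 [136. -37.] 41.8
255 220 [145. -37.] 44.6
350 0 [55. -1.] 43.8
350 20 [56.  7.] 20.2
350 40 [65.  7.] 24.5
350 60 [74.  7.] 26.4
350 80 [82.  7.] 28.5
350 100 [91.  8.] 29.9
350 120 [100.   7.] 33.6
350 140 [109.   8.] 34.8
350 160 [117.   8.] 38.3
350 180 [127.   8.] 39.8
350 200 [136.   8.] 42.8
350 220 [145.   8.] 44.6
```

View pics/w2.png

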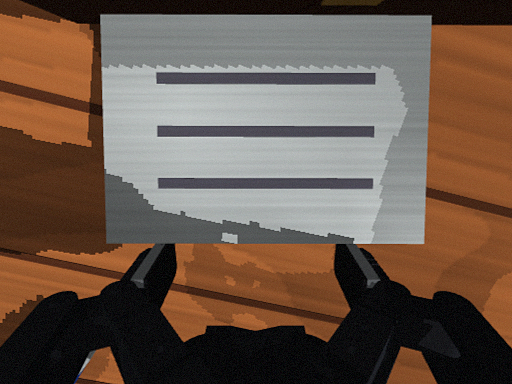

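The tray is tilting squarely, about 14° with the rear edge level from (106,243) to (424,243). Continuing to about 45°.

>>> step_arm(targets=[{"tx": -1.6,"ty": -0.4,"tz": 8.1,"rx": 0,"ry": 0,"rz": 0,"grip": 85},{"tx": -2.4,"ty": -0.6,"tz": 7.7,"rx": 0,"ry": 0,"rz": 0,"grip": 85},{"tx": -3.1,"ty": -0.8,"tz": 7.4,"rx": 0,"ry": 0,"rz": 0,"grip": 85},{"tx": -3.8,"ty": -1,"tz": 6.9,"rx": 0,"ry": 0,"rz": 0,"grip": 85},{"tx": -4.4,"ty": -1.1,"tz": 6.5,"rx": 0,"ry": 0,"rz": 0,"grip": 85},{"tx": -5,"ty": -1.3,"tz": 5.9,"rx": 0,"ry": 0,"rz": 0,"grip": 85}])

```text
time: 6.5
position: [540.8, 213.1, 75.2]
ee_rot: [0.005, -0.123, 0.992, 0.001]
wrist_force: [10.6, 1.8, 7.5]
grip_width: 0.994
grasp_force: 6.6
```

```bash
cat > w3.py <<'E'
from h import *
s,R=st();p,d=manip.camera("wrist");T,W=wpts(d,s,R)
B=np.array([[.969,.247],[-.247,.969]])
q=(W[...,:2]-[389.5,212.6])@B.T
print("tcp box",(np.array(s["position"][:2])-[389.5,212.6])@B.T)
for u in(150,255,350): print(u,[(round(float(q[v,u,0])),round(float(W[v,u,2]))) for v in range(0,260,25)])
E
python3 w3.py
```

```text
t 6.5 p [540.8 213.1  75.2] y [-0.244  0.97   0.001] z [ 0.009  0.004 -1.   ] F [10.6  1.8  7.5] q [-0.493  0.378  0.047  1.772 -0.02   0.982  1.379] g 84.9 6.6
tcp box [146.75602185 -36.86571828]
150 [(29, 72), (39, 72), (48, 73), (55, 16), (70, 30), (83, 42), (96, 55), (107, 65), (118, 75), (127, 84), (136, 93)]
255 [(29, 72), (39, 73), (48, 73), (55, 16), (70, 30), (84, 43), (96, 54), (107, 65), (118, 74), (127, 84), (192, 0)]
350 [(30, 72), (39, 73), (48, 72), (55, 15), (70, 29), (84, 42), (96, 54), (108, 64), (118, 74), (128, 83), (136, 94)]
```

>>> step_arm(targets=[{"tx": -5.6,"ty": -1.4,"tz": 5.3,"rx": 0,"ry": 0,"rz": 0,"grip": 85},{"tx": -6.2,"ty": -1.6,"tz": 4.7,"rx": 0,"ry": 0,"rz": 0,"grip": 85},{"tx": -6.6,"ty": -1.7,"tz": 4.0,"rx": 0,"ry": 0,"rz": 0,"grip": 85},{"tx": -7,"ty": -1.8,"tz": 3.4,"rx": 0,"ry": 0,"rz": 0,"grip": 85},{"tx": -7.6,"ty": -1.9,"tz": 2.6,"rx": 0,"ry": 0,"rz": 0,"grip": 85}])

```text
time: 7.18
position: [509.0, 205.4, 96.9]
ee_rot: [0.006, -0.123, 0.992, 0.002]
wrist_force: [10.5, 2.0, 20.2]
grip_width: 0.995
grasp_force: 11.5
```

```bash
python3 w3.py
```

```text
t 7.17 p [509.  205.4  96.9] y [-0.245  0.97   0.002] z [ 0.012  0.005 -1.   ] F [10.5  2.  20.2] q [-0.504  0.286  0.042  1.844 -0.013  0.998  1.361] g 85.0 11.5
tcp box [114.04321853 -36.51485875]
150 [(-9, 72), (2, 74), (13, 73), (24, 73), (37, 72), (50, 72), (69, 44), (80, 69), (88, 88), (95, 105), (103, 114)]
255 [(-9, 72), (2, 72), (13, 73), (25, 73), (37, 72), (50, 71), (69, 45), (80, 69), (88, 89), (95, 105), (173, 0)]
350 [(-9, 74), (2, 73), (13, 73), (25, 74), (37, 72), (50, 72), (70, 45), (80, 69), (89, 87), (96, 104), (104, 114)]
```

>>> step_arm(targets=[{"tx": -7.8,"ty": -2,"tz": 3,"rx": 0,"ry": 0,"rz": 0,"grip": 85},{"tx": -8.1,"ty": -2.1,"tz": 2,"rx": 0,"ry": 0,"rz": 0,"grip": 85},{"tx": -8.1,"ty": -2.1,"tz": 1,"rx": 0,"ry": 0,"rz": 0,"grip": 85},{"tx": -8.5,"ty": -2.2,"tz": 0,"rx": 0,"ry": 0,"rz": 0,"grip": 85},{"tx": -2,"ty": -0.5,"tz": 0,"rx": 0,"ry": 0,"rz": 0,"grip": 85},{"tx": 0,"ty": 0,"tz": 0,"rx": 0,"ry": 0,"rz": 0,"grip": 85}])

```text
time: 7.98
position: [472.9, 196.4, 102.8]
ee_rot: [0.005, -0.123, 0.992, 0.002]
wrist_force: [0.8, -0.3, 30.7]
grip_width: 0.997
grasp_force: 15.4
```

```bash
python3 w3.py
```

```text
t 7.97 p [472.9 196.4 102.8] y [-0.245  0.97   0.002] z [ 0.009  0.004 -1.   ] F [ 0.8 -0.3 30.7] q [-0.514  0.207  0.034  1.929 -0.008  0.996  1.342] g 85.1 15.4
tcp box [ 76.82057209 -36.2642634 ]
150 [(-69, 1), (-37, 73), (-25, 73), (-13, 72), (0, 72), (13, 73), (28, 72), (43, 73), (56, 82), (61, 104), (66, 121)]
255 [(-69, 1), (-37, 73), (-25, 72), (-13, 72), (0, 73), (13, 72), (28, 72), (43, 74), (56, 82), (61, 105), (75, 106)]
350 [(-69, 0), (-37, 72), (-25, 73), (-13, 72), (0, 74), (14, 73), (28, 72), (43, 73), (57, 80), (61, 106), (66, 121)]
```

>>> step_arm(targets=[{"tx": -4,"ty": -1,"tz": 1.5,"rx": 0,"ry": 0,"rz": 0,"grip": 85},{"tx": -4,"ty": -1,"tz": 1,"rx": 0,"ry": 0,"rz": 0,"grip": 85},{"tx": -4,"ty": -1,"tz": 0.5,"rx": 0,"ry": 0,"rz": 0,"grip": 85},{"tx": 0,"ty": 0,"tz": 0,"rx": 0,"ry": 0,"rz": 0,"grip": 85}])

```text
time: 8.52
position: [458.9, 192.6, 103.0]
ee_rot: [0.002, -0.124, 0.992, 0.001]
wrist_force: [1.5, 0.8, 9.4]
grip_width: 0.996
grasp_force: 5.3
```

```bash
python3 w3.py
```

```text
t 8.53 p [458.9 192.6 103. ] y [-0.246  0.969  0.001] z [ 0.004  0.002 -1.   ] F [1.5 0.8 9.4] q [-0.517  0.181  0.03   1.959 -0.006  0.996  1.335] g 85.1 5.3
tcp box [ 62.34314123 -36.55011574]
150 [(-84, 1), (-68, 0), (-40, 71), (-28, 72), (-15, 73), (-1, 73), (13, 72), (29, 72), (45, 72), (54, 90), (52, 120)]
255 [(-84, 0), (-68, 0), (-40, 72), (-28, 73), (-15, 71), (-1, 73), (13, 73), (29, 73), (45, 73), (54, 89), (61, 106)]
350 [(-84, 1), (-68, 1), (-40, 73), (-28, 73), (-15, 72), (-1, 73), (13, 74), (29, 73), (45, 73), (54, 90), (52, 121)]
```

The tray now stands flush to the box, with its base at the wall plane and its top at about 105 mm. I lift off and turn 90° for the grasp.

>>> step_arm(targets=[{"tx": 0,"ty": 0,"tz": 5,"rx": 0,"ry": 0,"rz": 0,"grip": 85},{"tx": 0,"ty": 0,"tz": 20,"rx": 0,"ry": 0,"rz": 0,"grip": 85},{"tx": 0,"ty": 0,"tz": 30,"rx": 0,"ry": 0,"rz": -6,"grip": 70},{"tx": 0,"ty": 0,"tz": 0,"rx": 0,"ry": 0,"rz": -10.5,"grip": 60},{"tx": 0,"ty": 0,"tz": 0,"rx": 0,"ry": 0,"rz": -10.5,"grip": 60},{"tx": 0,"ty": 0,"tz": 0,"rx": 0,"ry": 0,"rz": -10.5,"grip": 60},{"tx": 0,"ty": 0,"tz": 0,"rx": 0,"ry": 0,"rz": -10.5,"grip": 60},{"tx": 0,"ty": 0,"tz": 0,"rx": 0,"ry": 0,"rz": -10.5,"grip": 60},{"tx": 0,"ty": 0,"tz": 0,"rx": 0,"ry": 0,"rz": -10.5,"grip": 60},{"tx": 0,"ty": 0,"tz": 0,"rx": 0,"ry": 0,"rz": -10.5,"grip": 60},{"tx": 0,"ty": 0,"tz": 0,"rx": 0,"ry": 0,"rz": -10.5,"grip": 60},{"tx": 0,"ty": 0,"tz": 0,"rx": 0,"ry": 0,"rz": 0,"grip": 60}])

```text
time: 10.07
position: [456.9, 191.7, 156.0]
ee_rot: [-0.0, 0.614, 0.789, -0.0]
wrist_force: [0.9, -0.4, 0.3]
grip_width: 0.701
grasp_force: 0.0
```

```bash
python3 - <<'E'
from h import *
s,R=st();p,d=manip.camera("wrist");T,W=wpts(d,s,R); np.savez("w4.npz",p=p,d=d)
cv2.imwrite("pics/w4.png",p[...,::-1])
B=np.array([[.969,.247],[-.247,.969]])
q=(W[...,:2]-[389.5,212.6])@B.T
print("tcp box",(np.array(s["position"][:2])-[389.5,212.6])@B.T)
m=(W[...,2]>90)&(W[...,2]<118)&(np.abs(q[...,0]-64)<25); m=cv2.morphologyEx(m.astype(np.uint8),cv2.MORPH_OPEN,np.ones((3,3)))>0
print("top edge",m.sum(),np.percentile(q[m],[1,5,50,95,99],axis=0).round(1).tolist(),np.percentile(W[m][:,2],[5,50,95]))
# FK fit
import itertools
from scipy.optimize import least_squares
D=[json.loads(l) for l in open("log.jsonl")]
r=lambda a,x:Ro.from_euler(a,x).as_matrix()
def fk(q,P,sg):
    d1,a,b,L,e1,e2,c=P; s1,s3,s5,s7=sg
    A=r('z',s1*q[0]); p=np.array([0,0,d1]); A=A@r('y',q[1]); p=p+A@[0,0,a]; A=A@r('z',s3*q[2]); p=p+A@[e1,0,0]
    A=A@r('y',q[3]); p=p+A@[-e1,0,b]; A=A@r('z',s5*q[4]); A=A@r('y',q[5]); p=p+A@[e2,0,L]; return p,A@r('z',s7*q[6]+c)
best=[]
for sg in itertools.product((1,-1),repeat=4):
  for c0 in (0,np.pi/2,np.pi,-np.pi/2):
    f=lambda P:np.concatenate([np.r_[fk(q,P,sg)[0]-p,300*(fk(q,P,sg)[1]-np.array(Rm)).ravel()] for q,p,Rm in D])
    o=least_squares(f,[350,400,400,250,0,0,c0],max_nfev=60); best.append((o.cost,sg,o.x.round(3).tolist()))
best.sort(key=lambda t:t[0])
for x in best[:3]: print(x)
print(len(D))
E
```

```text
t 10.07 p [456.9 191.7 156. ] y [ 0.969  0.246 -0.001] z [-0.001 -0.    -1.   ] F [ 0.9 -0.4  0.3] q [-0.608  0.116  0.127  1.913 -0.016  1.115 -0.226] g 59.9 0.0
tcp box [ 60.1656268  -36.90397029]
top edge 5650 [[53.8, -104.1], [54.8, -95.7], [63.8, -18.6], [72.7, 38.7], [73.6, 42.9]] [104.42859507 105.47756776 106.57175217]
(np.float64(7451.6058381095945), (-1, -1, 1, -1), [693.884, 454.567, 499.529, 767.745, -1.931, 8.475, 1.593])
(np.float64(7451.6058381102175), (-1, -1, 1, -1), [693.884, 454.567, 499.53, 767.745, -1.931, 8.475, 1.593])
(np.float64(7451.605838112762), (-1, -1, 1, -1), [693.884, 454.567, 499.529, 767.745, -1.931, 8.476, 1.593])
11
```

View pics/w4.png

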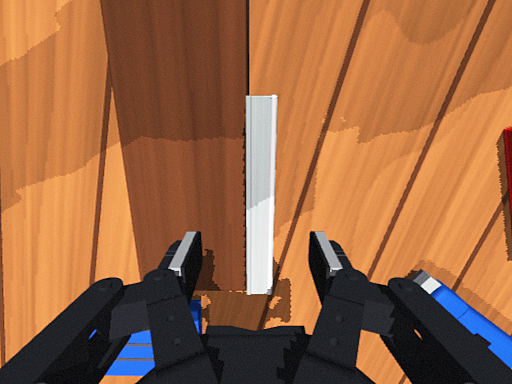

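The view shows the tray standing on edge with its top wall from (246,95) to (276,293), and the fingers straddling it at (190,245) and (318,245). Its centre is at box frame (63.7,-32). I descend and grip.

>>> step_arm(targets=[{"tx": 2.2,"ty": 5.6,"tz": -10,"rx": 0,"ry": 0,"rz": 0,"grip": 60},{"tx": 0,"ty": 0,"tz": -20,"rx": 0,"ry": 0,"rz": 0,"grip": 50},{"tx": 0,"ty": 0,"tz": -20,"rx": 0,"ry": 0,"rz": 0,"grip": 45},{"tx": 0,"ty": 0,"tz": -13,"rx": 0,"ry": 0,"rz": 0,"grip": 40},{"tx": 0,"ty": 0,"tz": 0,"rx": 0,"ry": 0,"rz": 0,"grip": 30},{"tx": 0,"ty": 0,"tz": 0,"rx": 0,"ry": 0,"rz": 0,"grip": 10},{"tx": 0,"ty": 0,"tz": 0,"rx": 0,"ry": 0,"rz": 0,"grip": 10},{"tx": 0,"ty": 0,"tz": 0,"rx": 0,"ry": 0,"rz": 0,"grip": 10}], grip_force=50)

```text
time: 11.12
position: [459.6, 197.5, 93.5]
ee_rot: [0.0, 0.614, 0.789, 0.0]
wrist_force: [0.3, -0.1, -1.1]
grip_width: 0.22
grasp_force: 48.9
```

```bash
cat > fk.py <<'E'
from h import *
import itertools
from scipy.optimize import least_squares
D=[json.loads(l) for l in open("log.jsonl")]
r=lambda a,x:Ro.from_euler(a,x).as_matrix()
def fk(q,P,sg):
    d1,a,b,L,e0,e1,e2,c,y1,y2,y3=P; s1,s3,s5,s7=sg
    A=r('z',s1*q[0]); p=A@[0,y1,d1]; A=A@r('y',q[1]); p=p+A@[e0,y2,a]; A=A@r('z',s3*q[2])
    A=A@r('y',q[3]); p=p+A@[e1,y3,b]; A=A@r('z',s5*q[4]); A=A@r('y',q[5]); p=p+A@[e2,0,L]; return p,A@r('z',s7*q[6]+c)
if __name__=="__main__":
  best=[]
  for sg in itertools.product((1,-1),repeat=4):
   for c0 in (0,np.pi/2,np.pi,-np.pi/2):
    f=lambda P:np.concatenate([np.r_[fk(q,P,sg)[0]-p,300*(fk(q,P,sg)[1]-np.array(Rm)).ravel()] for q,p,Rm in D]+[.01*(P-np.r_[350,400,400,250,0,0,0,c0,0,0,0])])
    o=least_squares(f,[350,400,400,250,0,0,0,c0,0,0,0],max_nfev=60); best.append((o.cost,sg,o.x.round(3).tolist()))
  best.sort(key=lambda t:t[0])
  for x in best[:3]: print(x)
E
python3 - <<'E'
from h import *
st()
E
python3 fk.py
```

```text
t 11.12 p [459.6 197.5  93.5] y [0.969 0.245 0.001] z [ 0.001  0.    -1.   ] F [ 0.3 -0.1 -1.1] q [-0.608  0.201  0.121  1.962 -0.029  0.98  -0.225] g 18.8 48.9
(np.float64(1.3199797069662802), (-1, -1, -1, -1), [260.884, 448.599, 490.041, 334.652, -0.003, 0.161, -0.03, 1.571, -11.047, -11.047, -23.552])
(np.float64(1.3201030770211841), (-1, -1, -1, -1), [260.884, 448.599, 490.041, 334.652, -0.003, 0.161, -0.03, 1.571, -11.047, -11.047, -23.552])
(np.float64(1.3201030770213282), (-1, -1, -1, -1), [260.884, 448.599, 490.041, 334.652, -0.003, 0.161, -0.03, 1.571, -11.047, -11.047, -23.552])
```

Gripped at 18.8 mm opening, with a good kinematic fit. I lift, and tilt a little in the clear to see how far the wrist can tilt outwards.

>>> step_arm(targets=[{"tx": 0,"ty": 0,"tz": 5,"rx": 0,"ry": 0,"rz": 0,"grip": 10},{"tx": 0,"ty": 0,"tz": 20,"rx": 0,"ry": 0,"rz": 0,"grip": 10},{"tx": 0,"ty": 0,"tz": 30,"rx": 0,"ry": 0,"rz": 0,"grip": 10},{"tx": 10,"ty": -10,"tz": 30,"rx": 0,"ry": 0,"rz": 0,"grip": 10},{"tx": 20,"ty": -20,"tz": 10,"rx": 1.2,"ry": -4.8,"rz": 0,"grip": 10},{"tx": 20,"ty": -20,"tz": 0,"rx": 1.2,"ry": -4.8,"rz": 0,"grip": 10},{"tx": 20,"ty": -20,"tz": 0,"rx": 1.2,"ry": -4.8,"rz": 0,"grip": 10},{"tx": 0,"ty": 0,"tz": 0,"rx": 1.2,"ry": -4.8,"rz": 0,"grip": 10},{"tx": 0,"ty": 0,"tz": 0,"rx": 0,"ry": 0,"rz": 0,"grip": 10}])

```text
time: 12.25
position: [528.4, 126.9, 188.0]
ee_rot: [0.106, 0.605, 0.777, 0.135]
wrist_force: [1.0, 0.8, -1.9]
grip_width: 0.217
grasp_force: 50.8
```

```bash
python3 -c "
from h import *
st()"; python3 fk.py | head -1
```

```text
t 12.25 p [528.4 126.9 188. ] y [0.913 0.231 0.338] z [ 0.327  0.082 -0.941] F [ 1.   0.8 -1.9] q [-0.528 -0.046  0.185  2.048  0.057  0.796 -0.127] g 18.6 50.8
(np.float64(1.3214967076465371), (-1, -1, -1, -1), [258.251, 448.554, 490.001, 332.072, 0.024, 0.068, -0.026, 1.571, -10.942, -10.942, -23.767])
```

```bash
cat > ik.py <<'E'
from fk import *
P=[258.251,448.554,490.001,332.072,0.024,0.068,-0.026,np.pi/2,-10.942,-10.942,-23.767]; SG=(-1,-1,-1,-1)
lo=np.array([-2.6,-.5,-1.47,.16,-1.27,.06,-2.6])+.02; hi=np.array([2.6,2.12,1.34,2.42,4.41,2.06,2.6])-.02
def ik(p,R,q0,reg=.3):
    def f(q):
        a,A=fk(q,P,SG); return np.r_[a-p,300*(A-R).ravel(),reg*(q-q0)]
    o=least_squares(f,np.clip(q0,lo+1e-3,hi-1e-3),bounds=(lo,hi)); a,A=fk(o.x,P,SG)
    return o.x,np.linalg.norm(a-p),np.degrees(Ro.from_matrix(A.T@R).magnitude())
yaw=np.radians(-17.1); X=np.array([np.cos(yaw),np.sin(yaw),0]); Zv=np.array([0,0,1.]); O=np.array([596,-169,0])
def pose(phi):
    s,c=np.sin(phi),np.cos(phi); tz=c*X-s*Zv; n=s*X+c*Zv
    Q=O+(86-20*s)*X+41*Zv; return Q-93.5*tz+10*n, np.stack([np.cross(n,tz),n,tz],1)
if __name__=="__main__":
    q0=np.array(D[-1][0]); print(fk(q0,P,SG)[1].round(2).tolist())
    for name,seed in dict(cont=q0,flip=None).items():
        q=seed if seed is not None else np.array([.3,.6,0,2.0,3.1,.5,3.1-3.14])
        for ph in (70,60,50,40,30,20,15,10):
            p,R=pose(np.radians(ph)); bests=[]
            for k in range(6):
                rng=np.random.default_rng(k); z=q+(rng.normal(0,.3,7) if k else 0)
                bests.append(ik(p,R,z,.05))
            b=min(bests,key=lambda t:t[1]+3*t[2]); q=b[0]
            print(name,ph,p.round(),b[0].round(2),round(b[1],1),round(b[2],1))
E
python3 ik.py
```

```text
[[-0.24, 0.91, 0.33], [0.97, 0.23, 0.08], [-0.0, 0.34, -0.94]]
cont 70 [ 639. -182.  132.] [-0.13  0.29  0.38  1.83 -0.12  0.7  -0.01] 0.0 0.0
cont 60 [ 625. -178.  127.] [-0.53  0.23  0.78  2.04 -0.26  0.43  0.11] 0.0 0.0
cont 50 [ 613. -174.  119.] [-0.52  0.15  0.72  2.21 -0.07  0.13 -0.07] 0.0 0.0
cont 40 [ 604. -171.  109.] [ 0.59  0.17 -0.46  2.3   2.37  0.25 -2.44] 0.0 0.0
cont 30 [ 596. -169.   96.] [ 0.99  0.36 -0.89  2.39  2.66  0.63 -2.58] 0.0 0.0
cont 20 [ 591. -167.   82.] [ 1.54  1.57 -1.45  2.4   2.88  1.16 -1.5 ] 13.5 0.2
cont 15 [ 589. -167.   75.] [ 1.69  2.1  -1.44  2.4   3.14  1.12 -1.08] 14.5 0.1
cont 10 [ 589. -167.   67.] [ 1.75  2.1  -1.31  2.4   3.34  1.03 -1.2 ] 8.3 0.2
flip 70 [ 639. -182.  132.] [ 0.48  0.3  -0.34  1.8   0.22  0.72 -0.26] 0.0 0.0
flip 60 [ 625. -178.  127.] [ 0.11  0.18  0.07  2.01  0.11  0.43 -0.21] 0.0 0.0
flip 50 [ 613. -174.  119.] [-0.02  0.13  0.19  2.19  0.45  0.15 -0.56] 0.0 0.0
flip 40 [ 604. -171.  109.] [ 0.79  0.2  -0.67  2.29  2.29  0.28 -2.32] 0.0 0.0
flip 30 [ 596. -169.   96.] [ 0.99  0.36 -0.89  2.39  2.66  0.63 -2.58] 0.0 0.0
flip 20 [ 591. -167.   82.] [ 1.54  1.57 -1.45  2.4   2.88  1.16 -1.5 ] 13.5 0.2
flip 15 [ 589. -167.   75.] [ 1.69  2.1  -1.44  2.4   3.14  1.12 -1.08] 14.5 0.1
flip 10 [ 589. -167.   67.] [ 1.75  2.1  -1.31  2.4   3.34  1.03 -1.2 ] 8.3 0.2
```

Grasp is firm and the tool can be pitched to about 55–60° there. Plan: set the tray's far edge on the lips against the upstand at about 60° tilt, open slightly, and let the front edge ride down on the lower finger until flat. First, I carry it above the lower tray and re-measure.

>>> step_arm(targets=[{"tx": 4,"ty": -25,"tz": 10,"rx": 0,"ry": 0,"rz": -3,"grip": 10},{"tx": 4,"ty": -40,"tz": 10,"rx": 0,"ry": 0,"rz": -4.5,"grip": 10},{"tx": 4,"ty": -40,"tz": 10,"rx": 0,"ry": 0,"rz": -4.5,"grip": 10},{"tx": 4,"ty": -40,"tz": 10,"rx": 0,"ry": 0,"rz": -4.5,"grip": 10},{"tx": 4,"ty": -40,"tz": 10,"rx": 0,"ry": 0,"rz": -4.5,"grip": 10},{"tx": 4,"ty": -40,"tz": 0,"rx": 0,"ry": 0,"rz": -4.5,"grip": 10},{"tx": 4,"ty": -35,"tz": 0,"rx": 0,"ry": 0,"rz": -4,"grip": 10},{"tx": 2,"ty": -24,"tz": 0,"rx": 0,"ry": 0,"rz": -1.9,"grip": 10},{"tx": 0,"ty": 0,"tz": 0,"rx": 0,"ry": 0,"rz": 0,"grip": 10}])

```text
time: 13.38
position: [559.4, -158.7, 237.9]
ee_rot: [0.139, 0.794, 0.583, 0.101]
wrist_force: [-0.8, 0.6, -2.1]
grip_width: 0.215
grasp_force: 50.7
```

```bash
python3 - <<'E'
from h import *
s,R=st();p,d=manip.camera("wrist");T,W=wpts(d,s,R); np.savez("w5.npz",p=p,d=d,pos=s["position"],R=R)
cv2.imwrite("pics/w5.png",p[...,::-1])
E
```

```text
t 13.38 p [ 559.4 -158.7  237.9] y [ 0.898 -0.281  0.338] z [ 0.322 -0.102 -0.941] F [-0.8  0.6 -2.1] q [-0.277 -0.017  0.448  1.911  0.067  0.905 -0.163] g 18.4 50.7
```

View pics/w5.png

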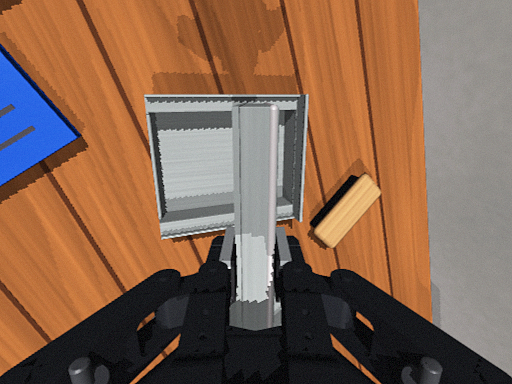

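The view shows the lower tray at (145–308, 95–238), with its upstand on the right at (303,100)–(301,218). The held tray is in the middle and the brush is clear on the right. I fit the lower tray's pose from depth.

```bash
cat > low.py <<'E'
from h import *
z=np.load("w5.npz");d=z["d"];s={"position":z["pos"]};T,W=wpts(d,s,z["R"]);
w=W[80:250,135:320].reshape(-1,3); w=w[(w[:,2]>-5)&(w[:,2]<75)]
# refine pose: score matching with model of heights in the lower frame
def loc(x): 
    c,s_=np.cos(x[2]),np.sin(x[2]); e=w[:,:2]-x[:2]; return e@np.array([c,s_]),e@np.array([-s_,c])
def cost(x):
    X,Y=loc(x); Z=w[:,2]; h=np.zeros(len(w)); ins=(np.abs(X)<90)&(np.abs(Y)<82)
    h[ins]=6; h[ins&(np.abs(Y)>64)]=40; h[ins&(np.abs(Y)>79)]=48; h[ins&(X<-87)]=27; h[ins&(X>87)]=62
    return np.minimum(np.abs(Z-h),12).mean()
from scipy.optimize import minimize,differential_evolution
o=differential_evolution(cost,[(575,620),(-185,-150),(-.36,-.24)],seed=1,maxiter=60,tol=1e-6); print(o.x[:2].round(1),np.degrees(o.x[2]).round(2),o.fun)
X,Y=loc(o.x)
for lo,hi in((36,44),(57,66)):
    m=(w[:,2]>lo)&(w[:,2]<hi); print(lo,hi,m.sum(),"X",np.percentile(X[m],[2,25,50,75,98]).round(1),"Y",np.percentile(Y[m],[2,25,75,98]).round(1))
E
python3 low.py
```

```text
[ 595.8 -168.5] -17.09 2.0949668854429193
36 44 3318 X [-86.8 -57.3 -23.4  50.1  88.1] Y [-79.2 -68.4  73.3  78.7]
57 66 613 X [86.7 87.5 87.9 88.9 90.8] Y [-77.8 -33.1  47.6  79.5]
```

```bash
python3 - <<'E'
from ik import *
O=np.array([595.8,-168.5,0]); yaw=np.radians(-17.09); X=np.array([np.cos(yaw),np.sin(yaw),0])
for pit in (60,56,52):
    a=np.radians(pit); tz=np.cos(a)*X-np.sin(a)*Zv; n=np.sin(a)*X+np.cos(a)*Zv; R=np.stack([np.cross(n,tz),n,tz],1)
    q=np.array(D[-1][0])
    for ph in (pit,45,30,15,0,-3):
        f=np.radians(ph); G=O+(87-20*np.sin(f)-105*np.cos(f))*X+(40+105*np.sin(f))*Zv
        p=G+11.5*tz+(9.4 if ph==pit else 18)*n
        q,e,r_=ik(p,R,q,.05); print(pit,ph,p.round(1),q.round(2),round(e,1),round(r_,1))
E
```

```text
60 60 [ 625.5 -177.6  125.7] [-0.2   0.19  0.41  2.02 -0.04  0.42 -0.08] 0.0 0.0
60 45 [ 614.9 -174.4  113.3] [-0.2   0.19  0.41  2.06 -0.04  0.39 -0.09] 0.0 0.0
60 30 [ 602.9 -170.7   91.5] [-0.2   0.2   0.4   2.1  -0.04  0.33 -0.09] 0.0 0.0
60 15 [ 597.5 -169.    66.2] [-0.18  0.23  0.38  2.13 -0.07  0.27 -0.07] 0.0 0.0
60 0 [ 599.  -169.5   39. ] [-0.13  0.29  0.33  2.14 -0.11  0.21 -0.04] 0.0 0.0
60 -3 [ 600.1 -169.8   33.5] [-0.12  0.3   0.32  2.14 -0.12  0.2  -0.03] 0.0 0.0
56 56 [ 620.6 -176.1  122.8] [-0.23  0.16  0.42  2.1   0.01  0.31 -0.14] 0.0 0.0
56 45 [ 614.9 -174.4  114.8] [-0.23  0.16  0.43  2.12  0.02  0.29 -0.14] 0.0 0.0
56 30 [ 602.9 -170.7   93. ] [-0.23  0.18  0.42  2.16  0.01  0.23 -0.15] 0.0 0.0
56 15 [ 597.5 -169.    67.7] [-0.2   0.22  0.39  2.18 -0.01  0.17 -0.13] 0.0 0.0
56 0 [ 599.  -169.5   40.5] [-0.14  0.28  0.33  2.19 -0.04  0.1  -0.11] 0.0 0.0
56 -3 [ 600.1 -169.8   35. ] [-0.13  0.29  0.31  2.19 -0.04  0.09 -0.11] 0.0 0.0
52 52 [ 616.  -174.7  119.5] [-0.28  0.14  0.47  2.17  0.1   0.19 -0.23] 0.0 0.0
52 45 [ 614.8 -174.3  116.3] [-0.28  0.15  0.47  2.17  0.1   0.18 -0.23] 0.0 0.0
52 30 [ 602.8 -170.7   94.5] [-0.3   0.16  0.48  2.21  0.1   0.13 -0.24] 0.0 0.0
52 15 [ 597.4 -169.    69.2] [-0.05  0.2   0.22  2.23  0.67  0.08 -0.8 ] 0.0 0.0
52 0 [ 598.9 -169.5   42. ] [ 0.17  0.26 -0.02  2.22  1.57  0.09 -1.68] 0.0 0.0
52 -3 [ 600.1 -169.8   36.5] [ 0.22  0.28 -0.07  2.22  1.69  0.1  -1.79] 0.0 0.0
```

>>> step_arm(targets=[{"tx": 15,"ty": -4,"tz": 0,"rx": -0.9,"ry": -2.9,"rz": 0.1,"grip": 10},{"tx": 15,"ty": -4,"tz": 0,"rx": -0.9,"ry": -2.9,"rz": 0.1,"grip": 10},{"tx": 15,"ty": -4,"tz": 0,"rx": -0.9,"ry": -2.9,"rz": 0.1,"grip": 10},{"tx": 15,"ty": -5,"tz": -15,"rx": -0.9,"ry": -2.9,"rz": 0,"grip": 10},{"tx": 0,"ty": 0,"tz": -30,"rx": 0,"ry": 0,"rz": 0,"grip": 10},{"tx": 0,"ty": 0,"tz": -30,"rx": 0,"ry": 0,"rz": 0,"grip": 10},{"tx": 0,"ty": 0,"tz": -22,"rx": 0,"ry": 0,"rz": 0,"grip": 10},{"tx": 0,"ty": 0,"tz": 0,"rx": 0,"ry": 0,"rz": 0,"grip": 10}])

```text
time: 14.42
position: [618.5, -172.1, 139.0]
ee_rot: [0.22, 0.772, 0.574, 0.162]
wrist_force: [0.2, -0.1, -2.2]
grip_width: 0.22
grasp_force: 51.1
```

```bash
cat > lo.py <<'E'
from h import *
s,R=st(); yw=np.radians(-17.09); e=np.array(s["position"][:2])-[595.8,-168.5]
print("lower frame TCP x,y",round(e@[np.cos(yw),np.sin(yw)],1),round(e@[-np.sin(yw),np.cos(yw)],1),"z",round(s["position"][2],1),"pitch",np.degrees(np.arcsin(-R[2,2])).round(1),"yaw",np.degrees(np.arctan2(R[1,1],R[0,1])).round(2),"roll y.z",np.degrees(R[2,0]).round(2))
E
python3 lo.py
```

```text
t 14.43 p [ 618.5 -172.1  139. ] y [ 0.815 -0.245  0.526] z [ 0.503 -0.154 -0.851] F [ 0.2 -0.1 -2.2] q [-0.251  0.14   0.444  2.059  0.014  0.406 -0.132] g 18.8 51.1
lower frame TCP x,y 22.8 3.2 z 139.0 pitch 58.3 yaw -16.73 roll y.z -0.14
```

>>> step_arm(targets=[{"tx": 2.1,"ty": -4,"tz": -4,"rx": 0,"ry": 0,"rz": -0.35,"grip": 10},{"tx": 0,"ty": 0,"tz": -6,"rx": 0,"ry": 0,"rz": 0,"grip": 10},{"tx": 0,"ty": 0,"tz": -2,"rx": 0,"ry": 0,"rz": 0,"grip": 10},{"tx": 0,"ty": 0,"tz": 0,"rx": 0,"ry": 0,"rz": 0,"grip": 10}])

```text
time: 14.92
position: [621.6, -177.6, 129.1]
ee_rot: [0.222, 0.774, 0.57, 0.162]
wrist_force: [-0.5, 0.6, -1.9]
grip_width: 0.219
grasp_force: 50.9
```

>>> step_arm(targets=[{"tx": 0,"ty": 0,"tz": -2,"rx": 0,"ry": 0,"rz": 0,"grip": 10},{"tx": 0,"ty": 0,"tz": 0,"rx": 0,"ry": 0,"rz": 0,"grip": 10}])

```text
time: 15.18
position: [621.6, -177.6, 127.1]
ee_rot: [0.222, 0.774, 0.57, 0.162]
wrist_force: [-0.5, -0.3, -1.3]
grip_width: 0.226
grasp_force: 50.9
```

```bash
python3 lo.py
```

```text
t 15.18 p [ 621.6 -177.6  127.1] y [ 0.811 -0.251  0.529] z [ 0.505 -0.158 -0.849] F [-0.5 -0.3 -1.3] q [-0.234  0.169  0.439  2.061 -0.014  0.374 -0.111] g 19.3 50.9
lower frame TCP x,y 27.3 -1.1 z 127.1 pitch 58.1 yaw -17.21 roll y.z -0.1
```

>>> step_arm(targets=[{"tx": 0.2,"ty": 0.8,"tz": -2,"rx": 0,"ry": 0,"rz": 0,"grip": 10},{"tx": 0,"ty": 0,"tz": 0,"rx": 0,"ry": 0,"rz": 0,"grip": 10}])

```text
time: 15.42
position: [621.7, -176.6, 125.0]
ee_rot: [0.222, 0.774, 0.57, 0.162]
wrist_force: [-0.2, -0.3, -2.2]
grip_width: 0.219
grasp_force: 50.9
```

>>> step_arm(targets=[{"tx": 0,"ty": 0,"tz": -2,"rx": 0,"ry": 0,"rz": 0,"grip": 10},{"tx": 0,"ty": 0,"tz": 0,"rx": 0,"ry": 0,"rz": 0,"grip": 10}])

```text
time: 15.68
position: [622.4, -176.9, 123.8]
ee_rot: [0.223, 0.774, 0.57, 0.163]
wrist_force: [0.1, 0.1, 0.4]
grip_width: 0.218
grasp_force: 50.0
```

The far edge is on the lips: the weight comes off at TCP z 123.8. I open slowly and keep the lower finger in place as support.

>>> step_arm(targets=[{"tx": 0,"ty": 0,"tz": 0,"rx": 0,"ry": 0,"rz": 0,"grip": 22},{"tx": 1.6,"ty": -0.5,"tz": 1,"rx": 0,"ry": 0,"rz": 0,"grip": 26},{"tx": 1.6,"ty": -0.5,"tz": 1,"rx": 0,"ry": 0,"rz": 0,"grip": 30},{"tx": 1.6,"ty": -0.5,"tz": 1,"rx": 0,"ry": 0,"rz": 0,"grip": 34},{"tx": 1.6,"ty": -0.5,"tz": 1,"rx": 0,"ry": 0,"rz": 0,"grip": 36},{"tx": 0,"ty": 0,"tz": 0,"rx": 0,"ry": 0,"rz": 0,"grip": 36}], grip_force=20)

```text
time: 16.42
position: [628.4, -178.9, 127.3]
ee_rot: [0.222, 0.774, 0.57, 0.163]
wrist_force: [-0.7, -0.0, -0.2]
grip_width: 0.423
grasp_force: 0.3
```

```bash
python3 - <<'E'
exec(open("lo.py").read())
p,d=manip.camera("scene"); c,f=cal("scene"); P=np.array(c["R"])@[620,-180,80]+c["t"]; u,v=int(P[0]/P[2]*f+c["cx"]),int(P[1]/P[2]*f+c["cy"]); print(u,v)
a=p[max(0,v-75):v+75,max(0,u-100):u+100]; cv2.imwrite("pics/s2.png",cv2.resize(a[...,::-1],(800,600),interpolation=cv2.INTER_CUBIC))
E
```

```text
t 16.43 p [ 628.4 -178.9  127.3] y [ 0.81  -0.251  0.529] z [ 0.505 -0.159 -0.848] F [-0.7 -0.  -0.2] q [-0.226  0.184  0.433  2.044 -0.028  0.376 -0.1  ] g 36.1 0.3
lower frame TCP x,y 34.2 -0.3 z 127.3 pitch 58.0 yaw -17.22 roll y.z -0.1
240 238
```

View pics/s2.png

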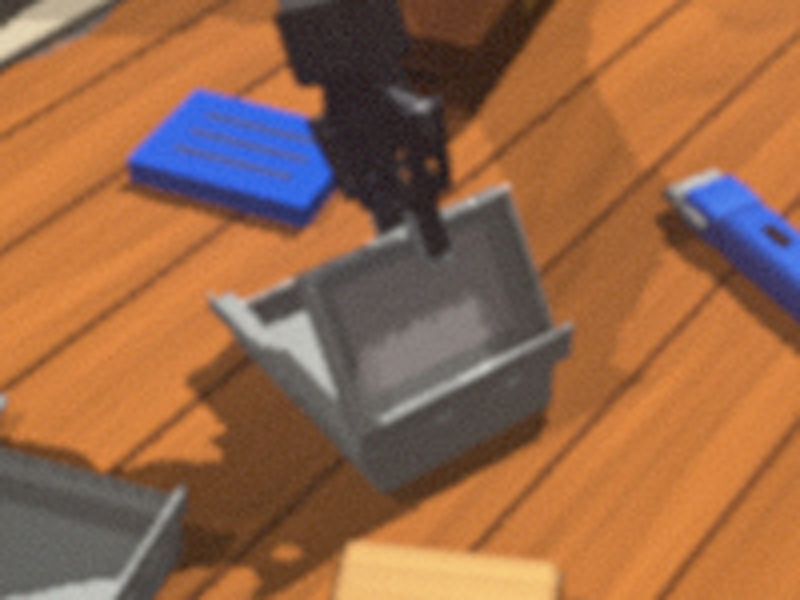

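The scene crop shows the tray leaning at about 58°. Its far edge is seated behind, at the upstand (380,415)–(570,330), and its upper edge rests on the lower finger at (400,225). Now I lower it along the arc.

>>> step_arm(targets=[{"tx": -5.2,"ty": 1.6,"tz": -3.8,"rx": 0,"ry": 0,"rz": 0,"grip": 36},{"tx": -5.2,"ty": 1.6,"tz": -3.8,"rx": 0,"ry": 0,"rz": 0,"grip": 36},{"tx": -4.4,"ty": 1.3,"tz": -4.5,"rx": 0,"ry": 0,"rz": 0,"grip": 36},{"tx": -4.4,"ty": 1.3,"tz": -4.6,"rx": 0,"ry": 0,"rz": 0,"grip": 36},{"tx": -3.5,"ty": 1.1,"tz": -5.3,"rx": 0,"ry": 0,"rz": 0,"grip": 36},{"tx": -3.5,"ty": 1.1,"tz": -5.3,"rx": 0,"ry": 0,"rz": 0,"grip": 36},{"tx": -2.7,"ty": 0.8,"tz": -5.8,"rx": 0,"ry": 0,"rz": 0,"grip": 36},{"tx": -2.7,"ty": 0.8,"tz": -5.9,"rx": 0,"ry": 0,"rz": 0,"grip": 36}])

```text
time: 17.48
position: [596.4, -169.1, 87.7]
ee_rot: [0.222, 0.774, 0.57, 0.162]
wrist_force: [-0.3, -0.5, -1.4]
grip_width: 0.427
grasp_force: 0.6
```

```bash
python3 - <<'E'
exec(open("lo.py").read())
p,d=manip.camera("scene"); W=pts("scene",d); X=np.array([np.cos(yw),np.sin(yw)]);Y=np.array([-np.sin(yw),np.cos(yw)])
e=W[...,:2]-[595.8,-168.5]; a=e@X;b=e@Y
for y0 in(-60,-45,45,60):
    m=(np.abs(b-y0)<4)&(np.abs(a)<110)&(W[...,2]>2)&(W[...,2]<160); o=np.argsort(a[m]); print(y0,[(int(i),int(j)) for i,j in zip(a[m][o][::5],W[m][o][::5,2])])
E
```

```text
t 17.48 p [ 596.4 -169.1   87.7] y [ 0.811 -0.251  0.529] z [ 0.505 -0.159 -0.849] F [-0.3 -0.5 -1.4] q [-0.242  0.183  0.435  2.151 -0.01   0.272 -0.128] g 36.4 0.6
lower frame TCP x,y 0.8 -0.4 z 87.7 pitch 58.1 yaw -17.21 roll y.z -0.1
-60 [(-88, 29), (-14, 87), (-12, 87), (-11, 86), (-7, 84), (-5, 83), (-1, 80), (3, 75), (7, 78), (12, 74), (16, 71), (21, 70), (25, 69), (27, 65), (32, 67), (34, 63), (39, 57), (44, 56), (46, 56), (51, 54), (55, 52), (59, 51), (61, 46), (76, 59), (77, 58), (88, 20), (88, 44), (89, 50), (89, 15), (90, 29), (90, 48), (91, 42), (91, 41), (92, 64)]
-45 [(-90, 28), (-87, 19), (-86, 21), (-84, 8), (-70, 9), (-62, 5), (-49, 5), (-32, 5), (-14, 95), (-13, 99), (-12, 90), (-11, 82), (-9, 103), (-4, 83), (0, 83), (2, 78), (7, 74), (10, 73), (13, 74), (18, 70), (21, 67), (24, 67), (29, 62), (34, 62), (38, 60), (42, 62), (46, 56), (50, 54), (53, 53), (58, 48), (60, 44), (75, 58), (78, 55), (88, 41), (88, 64), (88, 11), (89, 56), (89, 47), (90, 32), (90, 5), (91, 40), (91, 13), (92, 48), (102, 2)]
45 [(-17, 85), (-14, 105), (-11, 99), (-9, 103), (-7, 83), (-2, 82), (3, 76), (8, 73), (12, 76), (18, 73), (21, 69), (25, 66), (30, 61), (34, 63), (39, 57), (44, 59), (47, 55), (51, 55), (54, 52), (59, 48), (64, 45), (79, 58), (88, 61), (88, 41), (89, 48), (89, 17), (89, 14), (90, 17), (90, 13), (90, 26), (91, 25)]
60 [(-17, 87), (-14, 96), (-11, 100), (-9, 105), (-3, 84), (0, 80), (4, 81), (9, 76), (12, 73), (17, 71), (23, 69), (28, 64), (35, 65), (37, 64), (42, 57), (47, 57), (51, 50), (55, 50), (58, 47), (62, 45), (78, 57), (87, 8), (89, 53), (89, 29), (89, 44), (90, 23), (91, 57), (91, 26), (91, 46), (96, 2)]
```

The tray follows, now at about 27° and level. Lowering the rest.

>>> step_arm(targets=[{"tx": -1.7,"ty": 0.5,"tz": -6.3,"rx": 0,"ry": 0,"rz": 0,"grip": 36},{"tx": -1.7,"ty": 0.5,"tz": -6.3,"rx": 0,"ry": 0,"rz": 0,"grip": 36},{"tx": -0.7,"ty": 0.2,"tz": -6.6,"rx": 0,"ry": 0,"rz": 0,"grip": 36},{"tx": -0.7,"ty": 0.2,"tz": -6.6,"rx": 0,"ry": 0,"rz": 0,"grip": 36},{"tx": 0.1,"ty": 0,"tz": -5,"rx": 0,"ry": 0,"rz": 0,"grip": 36},{"tx": 0.1,"ty": 0,"tz": -5,"rx": 0,"ry": 0,"rz": 0,"grip": 36},{"tx": 0,"ty": 0,"tz": -3,"rx": 0,"ry": 0,"rz": 0,"grip": 36},{"tx": 0,"ty": 0,"tz": -3,"rx": 0,"ry": 0,"rz": 0,"grip": 36},{"tx": 0,"ty": 0,"tz": 0,"rx": 0,"ry": 0,"rz": 0,"grip": 36}])

```text
time: 18.65
position: [591.9, -167.8, 46.2]
ee_rot: [0.222, 0.774, 0.57, 0.162]
wrist_force: [0.0, 1.1, -0.7]
grip_width: 0.42
grasp_force: 0.6
```

```bash
cat > chk.py <<'E'
exec(open("lo.py").read())
p,d=manip.camera("scene"); W=pts("scene",d); X=np.array([np.cos(yw),np.sin(yw)]);Y=np.array([-np.sin(yw),np.cos(yw)])
e=W[...,:2]-[595.8,-168.5]; a=e@X;b=e@Y
for y0 in(-60,-45,45,60):
    m=(np.abs(b-y0)<4)&(np.abs(a)<95)&(W[...,2]>2)&(W[...,2]<160); o=np.argsort(a[m]); print(y0,[(int(i),int(j)) for i,j in zip(a[m][o][::6],W[m][o][::6,2])])
E
python3 chk.py
```

```text
t 18.65 p [ 591.9 -167.8   46.2] y [ 0.811 -0.251  0.529] z [ 0.505 -0.159 -0.849] F [ 0.   1.1 -0.7] q [-0.182  0.257  0.372  2.18  -0.073  0.17  -0.08 ] g 35.9 0.6
lower frame TCP x,y -3.9 -0.5 z 46.2 pitch 58.1 yaw -17.22 roll y.z -0.1
-60 [(-89, 28), (-23, 53), (-21, 52), (-19, 50), (-12, 48), (-3, 48), (4, 46), (14, 47), (22, 47), (29, 45), (36, 47), (41, 48), (49, 42), (58, 44), (77, 60), (81, 61), (88, 24), (89, 36), (89, 8), (90, 49), (90, 46), (90, 63), (91, 12), (92, 7)]
-45 [(-90, 10), (-87, 22), (-86, 19), (-85, 9), (-23, 48), (-22, 66), (-21, 48), (-15, 49), (-7, 50), (0, 49), (5, 49), (10, 46), (16, 45), (25, 47), (30, 43), (36, 45), (42, 44), (51, 43), (55, 44), (60, 43), (78, 57), (88, 40), (88, 49), (89, 28), (89, 2), (90, 18), (90, 13), (91, 37), (91, 11)]
45 [(-88, 24), (-23, 51), (-21, 53), (-19, 50), (-11, 50), (-4, 51), (5, 49), (11, 47), (19, 49), (25, 47), (31, 45), (43, 46), (51, 46), (58, 46), (76, 53), (79, 58), (88, 56), (89, 55), (89, 64), (90, 32), (90, 11), (91, 61), (91, 48)]
60 [(-52, 39), (-23, 54), (-21, 61), (-14, 45), (-5, 46), (3, 46), (14, 49), (20, 47), (29, 45), (37, 45), (44, 45), (51, 43), (74, 59), (79, 56), (88, 63), (89, 29), (89, 36), (90, 61), (90, 65), (90, 11), (91, 38)]
```

Tilt is now only about 4°. I open gently so the supporting finger drops the last few millimetres, then withdraw along the tool axis.

>>> step_arm(targets=[{"tx": 0,"ty": 0,"tz": 0,"rx": 0,"ry": 0,"rz": 0,"grip": 39},{"tx": 0,"ty": 0,"tz": 0,"rx": 0,"ry": 0,"rz": 0,"grip": 42},{"tx": 0,"ty": 0,"tz": 0,"rx": 0,"ry": 0,"rz": 0,"grip": 45},{"tx": 0,"ty": 0,"tz": 0,"rx": 0,"ry": 0,"rz": 0,"grip": 48},{"tx": 0,"ty": 0,"tz": 0,"rx": 0,"ry": 0,"rz": 0,"grip": 52},{"tx": 0,"ty": 0,"tz": 0,"rx": 0,"ry": 0,"rz": 0,"grip": 56},{"tx": 0,"ty": 0,"tz": 0,"rx": 0,"ry": 0,"rz": 0,"grip": 56}])

```text
time: 19.58
position: [592.0, -167.8, 46.4]
ee_rot: [0.222, 0.774, 0.57, 0.162]
wrist_force: [-0.8, -1.0, 0.1]
grip_width: 0.656
grasp_force: 0.0
```

```bash
python3 chk.py
```

```text
t 19.57 p [ 592.  -167.8   46.4] y [ 0.811 -0.251  0.529] z [ 0.505 -0.158 -0.849] F [-0.8 -1.   0.1] q [-0.182  0.257  0.372  2.18  -0.073  0.17  -0.08 ] g 56.0 0.0
lower frame TCP x,y -3.8 -0.4 z 46.4 pitch 58.1 yaw -17.21 roll y.z -0.1
-60 [(-89, 28), (-24, 47), (-22, 54), (-21, 62), (-13, 42), (-1, 43), (7, 43), (18, 42), (28, 43), (38, 44), (47, 42), (58, 42), (79, 56), (88, 63), (88, 24), (89, 11), (89, 65), (89, 39), (90, 53), (90, 23), (91, 62), (93, 64)]
-45 [(-89, 29), (-87, 25), (-86, 14), (-81, 6), (-23, 50), (-22, 49), (-21, 42), (-16, 42), (-9, 41), (-4, 41), (4, 45), (9, 42), (16, 43), (23, 42), (30, 42), (38, 44), (44, 44), (51, 43), (58, 43), (76, 51), (87, 62), (89, 51), (89, 33), (89, 63), (90, 16), (90, 8), (91, 2), (91, 8)]
45 [(-89, 6), (-23, 56), (-22, 49), (-20, 56), (-12, 42), (-5, 43), (7, 44), (12, 45), (19, 40), (26, 44), (34, 43), (44, 44), (53, 45), (60, 44), (78, 60), (87, 63), (88, 58), (89, 48), (89, 24), (90, 30), (91, 8), (91, 60), (92, 64)]
60 [(-73, 36), (-23, 50), (-21, 54), (-19, 42), (-11, 43), (0, 44), (9, 43), (20, 42), (28, 45), (36, 43), (44, 43), (52, 42), (76, 57), (79, 58), (89, 58), (89, 56), (90, 9), (90, 30), (90, 38), (91, 17), (91, 48)]
```

The tray lies flat on the lips, with its floor at about 43 mm everywhere, but about 4–5 mm short of the upstand. I withdraw, straighten the tool, close it, and nudge the tray back.

>>> step_arm(targets=[{"tx": -4,"ty": 1.3,"tz": 6.8,"rx": 0,"ry": 0,"rz": 0,"grip": 56},{"tx": -7.6,"ty": 2.4,"tz": 12.8,"rx": 0,"ry": 0,"rz": 0,"grip": 56},{"tx": -7.6,"ty": 2.4,"tz": 12.8,"rx": 0,"ry": 0,"rz": 0,"grip": 56},{"tx": -7.6,"ty": 2.4,"tz": 12.8,"rx": 0,"ry": 0,"rz": 0,"grip": 56},{"tx": -5,"ty": 1.5,"tz": 20,"rx": 2.35,"ry": 7.65,"rz": 0,"grip": 40},{"tx": -5,"ty": 1.5,"tz": 20,"rx": 2.35,"ry": 7.65,"rz": 0,"grip": 20},{"tx": -5,"ty": 1.5,"tz": 0,"rx": 2.35,"ry": 7.65,"rz": 0,"grip": 0},{"tx": 0,"ty": 0,"tz": 0,"rx": 2.35,"ry": 7.65,"rz": 0,"grip": 0},{"tx": 0,"ty": 0,"tz": 0,"rx": 0,"ry": 0,"rz": 0,"grip": 0},{"tx": 0,"ty": 0,"tz": 0,"rx": 0,"ry": 0,"rz": 0,"grip": 0}])

```text
time: 20.88
position: [549.7, -155.1, 131.3]
ee_rot: [0.001, 0.805, 0.593, -0.001]
wrist_force: [-0.3, 0.4, -0.1]
grip_width: -0.003
grasp_force: 0.0
```

```bash
python3 - <<'E'
exec(open("lo.py").read())
p,d=manip.camera("wrist"); T,W=wpts(d,s,R); X=np.array([np.cos(yw),np.sin(yw)]);Y=np.array([-np.sin(yw),np.cos(yw)])
e=W[...,:2]-[595.8,-168.5]; a=e@X;b=e@Y
for y0 in(30,60):
    m=(np.abs(b-y0)<2)&(np.abs(a)<95)&(W[...,2]>2)&(W[...,2]<160); o=np.argsort(a[m]); k=max(1,m.sum()//30); print(y0,[(int(i),int(j)) for i,j in zip(a[m][o][::k],W[m][o][::k,2])])
cv2.imwrite("pics/w6.png",p[...,::-1])
E
```

```text
t 20.88 p [ 549.7 -155.1  131.3] y [ 0.955 -0.296  0.001] z [-0.    -0.004 -1.   ] F [-0.3  0.4 -0.1] q [-0.218  0.321  0.49   1.765 -0.163  1.095  0.025] g -0.3 0.0
lower frame TCP x,y -48.0 -0.7 z 131.3 pitch 89.8 yaw -17.23 roll y.z -0.22
30 [(-89, 28), (-85, 29), (-78, 6), (-71, 6), (-62, 5), (-55, 6), (-47, 6), (-39, 6), (-31, 7), (-26, 44), (-23, 6), (-15, 43), (-9, 43), (-3, 44), (3, 43), (9, 44), (15, 44), (21, 44), (27, 45), (34, 43), (41, 42), (48, 42), (54, 43), (61, 43), (67, 43), (73, 42), (74, 57), (75, 52), (87, 55), (88, 55), (89, 56)]
60 [(-89, 27), (-85, 28), (-75, 5), (-66, 6), (-56, 5), (-47, 6), (-37, 6), (-28, 5), (-24, 61), (-18, 44), (-12, 44), (-6, 43), (-1, 43), (4, 42), (10, 44), (16, 42), (21, 43), (27, 42), (32, 42), (38, 44), (43, 43), (49, 42), (54, 44), (61, 42), (67, 43), (73, 42), (74, 46), (75, 49), (87, 58), (88, 52), (88, 53)]
```

View pics/w6.png

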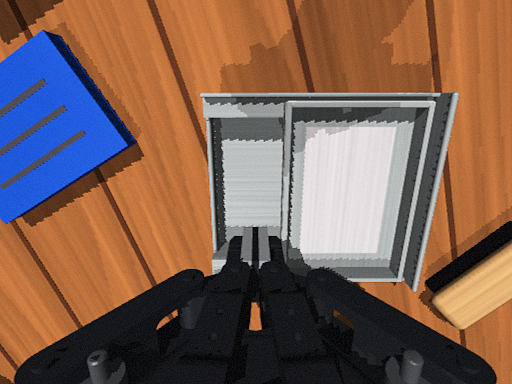

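The view shows the tray flat on both lips. Its front edge is at (288,105)–(288,265), and an ~8 mm gap remains at the back at (435,100)–(455,95). I nudge it back from the front wall.

>>> step_arm(targets=[{"tx": -3.8,"ty": 1.8,"tz": -20,"rx": 0,"ry": 0,"rz": 0,"grip": 0},{"tx": 0,"ty": 0,"tz": -30,"rx": 0,"ry": 0,"rz": 0,"grip": 0},{"tx": 0,"ty": 0,"tz": -23,"rx": 0,"ry": 0,"rz": 0,"grip": 0},{"tx": 0,"ty": 0,"tz": 0,"rx": 0,"ry": 0,"rz": 0,"grip": 0},{"tx": 3.8,"ty": -1.2,"tz": 0,"rx": 0,"ry": 0,"rz": 0,"grip": 0},{"tx": 3.8,"ty": -1.2,"tz": 0,"rx": 0,"ry": 0,"rz": 0,"grip": 0},{"tx": 2.9,"ty": -0.9,"tz": 0,"rx": 0,"ry": 0,"rz": 0,"grip": 0},{"tx": 2.9,"ty": -0.9,"tz": 0,"rx": 0,"ry": 0,"rz": 0,"grip": 0},{"tx": 1.9,"ty": -0.6,"tz": 0,"rx": 0,"ry": 0,"rz": 0,"grip": 0},{"tx": 0,"ty": 0,"tz": 0,"rx": 0,"ry": 0,"rz": 0,"grip": 0}])

```text
time: 22.18
position: [561.8, -157.8, 58.5]
ee_rot: [0.001, 0.805, 0.593, -0.002]
wrist_force: [-0.8, -0.7, -0.1]
grip_width: -0.003
grasp_force: 0.2
```

>>> step_arm(targets=[{"tx": 1.9,"ty": -0.6,"tz": 0,"rx": 0,"ry": 0,"rz": 0,"grip": 0},{"tx": 0,"ty": 0,"tz": 0,"rx": 0,"ry": 0,"rz": 0,"grip": 0}])

```text
time: 22.42
position: [563.7, -158.5, 58.5]
ee_rot: [0.001, 0.805, 0.593, -0.002]
wrist_force: [-1.1, 0.3, 0.2]
grip_width: -0.001
grasp_force: 0.3
```

```bash
cat > c2.py <<'E'
exec(open("lo.py").read())
p,d=manip.camera("wrist"); T,W=wpts(d,s,R); X=np.array([np.cos(yw),np.sin(yw)]);Y=np.array([-np.sin(yw),np.cos(yw)])
e=W[...,:2]-[595.8,-168.5]; a=e@X;b=e@Y
for y0 in(-40,15,30,45,60):
    m=(np.abs(b-y0)<3)&(a>60)&(a<95)&(W[...,2]>38)&(W[...,2]<75); o=np.argsort(a[m]); k=max(1,m.sum()//25); print(y0,[(int(i),int(j)) for i,j in zip(a[m][o][::k],W[m][o][::k,2])])
E
python3 c2.py
```

```text
t 22.43 p [ 563.7 -158.5   58.5] y [ 0.955 -0.296 -0.001] z [-0.002 -0.003 -1.   ] F [-1.1  0.3  0.2] q [-0.18   0.445  0.46   1.781 -0.229  0.971  0.072] g -0.0 0.3
lower frame TCP x,y -33.6 0.2 z 58.5 pitch 89.8 yaw -17.19 roll y.z -0.2
-40 [(60, 43), (62, 43), (64, 43), (66, 43), (68, 43), (70, 43), (72, 42), (74, 42), (76, 43), (78, 43), (80, 42), (80, 44), (80, 50), (80, 53), (80, 56), (80, 44), (81, 49), (81, 45), (81, 60), (83, 60), (87, 62), (87, 56), (88, 61), (88, 55), (88, 64), (89, 64)]
15 [(60, 43), (62, 43), (64, 44), (66, 43), (68, 43), (70, 43), (72, 43), (75, 43), (77, 43), (79, 43), (79, 51), (80, 55), (80, 54), (80, 44), (80, 53), (80, 49), (81, 57), (81, 59), (81, 59), (83, 59), (87, 64), (88, 65), (88, 56), (88, 62), (89, 59), (89, 63)]
30 [(60, 44), (62, 43), (64, 43), (66, 43), (68, 43), (70, 43), (73, 43), (75, 43), (77, 43), (79, 43), (80, 53), (80, 45), (80, 51), (80, 47), (80, 52), (81, 50), (81, 53), (81, 60), (82, 60), (84, 59), (87, 64), (88, 60), (88, 57), (88, 57), (89, 64), (90, 64)]
45 [(60, 43), (62, 43), (64, 43), (65, 43), (68, 43), (70, 43), (72, 43), (74, 43), (76, 42), (77, 43), (79, 43), (80, 57), (80, 57), (80, 54), (80, 48), (80, 46), (81, 56), (81, 58), (81, 58), (82, 61), (83, 60), (87, 59), (88, 58), (88, 60), (88, 59)]
60 [(60, 43), (62, 43), (63, 43), (65, 43), (67, 43), (68, 43), (70, 43), (72, 43), (74, 43), (75, 42), (77, 44), (79, 43), (80, 54), (80, 55), (80, 52), (80, 43), (80, 45), (80, 47), (80, 42), (81, 51), (81, 57), (81, 57), (82, 60), (84, 59), (88, 58), (89, 56)]
```

>>> step_arm(targets=[{"tx": 1.9,"ty": -0.6,"tz": 0,"rx": 0,"ry": 0,"rz": 0,"grip": 0},{"tx": 0,"ty": 0,"tz": 0,"rx": 0,"ry": 0,"rz": 0,"grip": 0}])

```text
time: 22.72
position: [565.7, -159.1, 58.5]
ee_rot: [0.001, 0.805, 0.593, -0.002]
wrist_force: [-0.9, 0.1, -0.4]
grip_width: 0.003
grasp_force: 0.2
```

>>> step_arm(targets=[{"tx": 1,"ty": -0.3,"tz": 0,"rx": 0,"ry": 0,"rz": 0,"grip": 0},{"tx": 0,"ty": 0,"tz": 0,"rx": 0,"ry": 0,"rz": 0,"grip": 0}])

```text
time: 22.98
position: [566.6, -159.3, 58.5]
ee_rot: [0.001, 0.805, 0.593, -0.002]
wrist_force: [0.1, 0.4, 0.3]
grip_width: -0.001
grasp_force: 0.4
```

>>> step_arm(targets=[{"tx": 1,"ty": -0.3,"tz": 0,"rx": 0,"ry": 0,"rz": 0,"grip": 0},{"tx": 0,"ty": 0,"tz": 0,"rx": 0,"ry": 0,"rz": 0,"grip": 0}])

```text
time: 23.22
position: [567.3, -159.4, 58.5]
ee_rot: [0.0, 0.805, 0.593, -0.002]
wrist_force: [-3.0, 3.0, 1.7]
grip_width: -0.001
grasp_force: 1.7
```

```bash
python3 c2.py | cut -c1-400
```

```text
t 23.23 p [ 567.3 -159.4   58.5] y [ 0.955 -0.296 -0.002] z [-0.003 -0.002 -1.   ] F [-3.   3.   1.7] q [-0.176  0.453  0.459  1.77  -0.232  0.975  0.074] g -0.1 1.7
lower frame TCP x,y -29.9 0.3 z 58.5 pitch 89.8 yaw -17.19 roll y.z -0.18
-40 [(60, 44), (61, 44), (64, 44), (66, 43), (68, 43), (70, 43), (72, 43), (74, 43), (76, 42), (79, 43), (80, 43), (82, 43), (83, 55), (84, 45), (84, 44), (84, 52), (84, 59), (84, 57), (84, 48), (85, 43), (86, 59), (87, 64), (87, 65), (88, 60), (89, 64), (91, 63)]
15 [(60, 44), (62, 43), (64, 43), (66, 43), (68, 44), (70, 44), (73, 43), (75, 43), (77, 41), (79, 43), (81, 43), (83, 57), (83, 50), (83, 59), (84, 55), (84, 47), (84, 50), (84, 54), (84, 51), (85, 54), (86, 59), (87, 59), (88, 60), (88, 62), (89, 63), (90, 64)]
30 [(60, 44), (61, 43), (63, 43), (65, 44), (67, 44), (69, 43), (72, 43), (74, 43), (76, 43), (78, 42), (80, 44), (82, 44), (83, 43), (83, 59), (84, 49), (84, 45), (84, 52), (84, 54), (84, 53), (85, 53), (85, 59), (87, 60), (87, 61), (88, 59), (88, 62), (89, 64)]
45 [(60, 43), (62, 42), (64, 44), (66, 43), (68, 43), (70, 43), (73, 43), (74, 43), (77, 42), (79, 43), (81, 41), (83, 43), (83, 56), (83, 45), (84, 51), (84, 46), (84, 54), (84, 49), (84, 44), (85, 50), (86, 59), (87, 60), (88, 61), (88, 62), (89, 59), (90, 64)]
60 [(60, 43), (61, 42), (63, 44), (65, 43), (67, 43), (69, 44), (71, 42), (73, 44), (74, 43), (76, 43), (78, 44), (80, 43), (82, 42), (83, 57), (83, 49), (83, 47), (84, 47), (84, 50), (84, 56), (84, 43), (84, 52), (84, 43), (85, 58), (86, 60), (87, 61), (88, 60)]
```

Contact with the upstand is felt and the gap is closed. I back off, rise clear, and take a last look.

>>> step_arm(targets=[{"tx": -5,"ty": 1.5,"tz": 0,"rx": 0,"ry": 0,"rz": 0,"grip": 0},{"tx": -8,"ty": 2.4,"tz": 0,"rx": 0,"ry": 0,"rz": 0,"grip": 0},{"tx": 0,"ty": 0,"tz": 25,"rx": 0,"ry": 0,"rz": 0,"grip": 0},{"tx": 0,"ty": 0,"tz": 40,"rx": 0,"ry": 0,"rz": 0,"grip": 0},{"tx": -10,"ty": 10,"tz": 40,"rx": 0,"ry": 0,"rz": 0,"grip": 0},{"tx": -15,"ty": 30,"tz": 30,"rx": 0,"ry": 0,"rz": 0,"grip": 0},{"tx": -15,"ty": 40,"tz": 20,"rx": 0,"ry": 0,"rz": 0,"grip": 0},{"tx": -15,"ty": 40,"tz": 0,"rx": 0,"ry": 0,"rz": 0,"grip": 0},{"tx": 0,"ty": 0,"tz": 0,"rx": 0,"ry": 0,"rz": 0,"grip": 0}])

```text
time: 24.4
position: [498.7, -32.4, 213.9]
ee_rot: [0.0, 0.803, 0.596, -0.001]
wrist_force: [0.5, -1.1, -0.0]
grip_width: 0.006
grasp_force: 0.0
```

```bash
python3 - <<'E'
exec(open("lo.py").read())
p,d=manip.camera("top"); cv2.imwrite("pics/top9.png",cv2.resize(p[...,::-1],(800,600)))
E
```

```text
t 24.4 p [498.7 -32.4 213.9] y [ 0.957 -0.291 -0.001] z [-0.001 -0.001 -1.   ] F [ 0.5 -1.1 -0. ] q [-0.432  0.066  0.425  1.845 -0.027  1.238 -0.294] g 0.5 0.0
lower frame TCP x,y -132.8 101.6 z 213.9 pitch 89.9 yaw -16.9 roll y.z -0.08
```

View pics/top9.png

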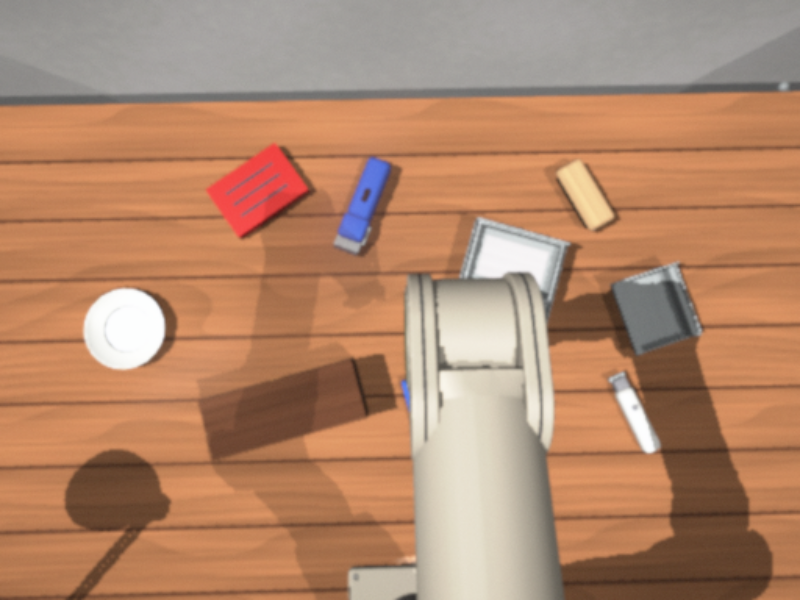

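The upper tray sits against the back upstand (475–570, 220–245). The clipper, trimmer, brush and saucer have not moved. Handing in.

```bash
python3 -c "
from bench import manip
print(manip.sign_off())"
```

```text
the job is handed in; nothing more can be done
None
```

The upper tray was tipped up against the teak box and lowered, open side up, onto the lower tray's side lips, back against the upstand; I handed the job in at about 24 s, with the clipper, trimmer, brush and saucer where they were.

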